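# Step the blister feeder's star wheel to its mark with the adjuster bar

## Robot

A 6-joint arm with a two-finger parallel gripper is mounted at the origin on the work surface. World frame = base frame: x ahead of the robot, y to its left, z up, the work surface at z = 0. Lengths are in m, angles in rad, forces in N, time in s.
With the tool pointing down it reaches from about 0.375 to 0.9 m from the base axis. Payload 3.1 kg.
Tool frame: the origin (TCP) lies at the very end of the fingers, on their centre line; the grasp point (between the pads) lies 19 mm behind it; x points along the fingers, y is the direction in which the jaws open and shut, and the axes are right-handed (so a half turn about x gives the same grasp; the last joint's range is limited). The gripper opens to 85 mm and grips with 20 to 120 N. Pads are 22 mm wide; open, the fingers measure 114 mm over their backs; the gripper's body (76 mm by 85 mm) begins 54 mm behind the grasp point. The pads swing forward as they close: fully open they stand 13 mm farther back than shut.
Start: joints at [-1.415, 0.527, 1.433, -0, 1.181, -0.178], TCP at [0.205, -0.59, 0.231] pointing down, gripper open.
Joint ranges: [-3.08, 3.08], [-0.75, 2.2], [0.22, 2.44], [-1.43, 4.57], [0, 2.65], [-2.85, 2.85]. Speed limits (rad/s): [2.79, 2.79, 3.14, 3.14, 3.14, 3.14].

## Interface

Orientations are given as a unit quaternion [x, y, z, w].
In Python, from station import manip gives the robot as it stands.
- The arm moves only by the shell command python3 -m jog 'ROWS' [FORCE]. ROWS is a JSON object of lists of equal length, an entry for each row: "linear": the shift along the tool's x, y, z in cm, a list of three; "twist": the turn about the tool's x in rad; "claw": the opening, from -1 (shut) to 1 (fully open). A call has 1 to 20 rows; each row is the pose to reach, as a shift and turn from the pose commanded when the call began, along the tool's axes at that moment; what a row does not reach only later rows make up. A row lasts 1/12 s, in which the tool goes at most 41.7 mm and 7.16 degrees, less where a joint would pass 70% of its speed; a pose out of reach is approached as far as the arm can. A call with a gripper value outside its range is refused whole. The fingers move at their own pace and stop on an object; FORCE is the grip in N (left out, the last holds). Time passes only in rows, so rows that repeat a pose let the fingers close. It gives the time, the measured TCP pose, the force and the opening at its end, in the units of the state.
- manip.sense(): the state, without advancing time (a new reading comes with each control period).
- manip.snapshot(name): name is "side" or "top" or "wrist"; returns a dict with "pixels" (420x560x3 uint8, red, green, blue), "camera_matrix" (3x3 intrinsics, pixels), "R" (3x3) and "t" (3): a world point X has camera coordinates R X + t. Camera axes: x right, y down, z forward; pixel columns grow to the right and rows downward; lengths in m; the calibration is good to about 2 mm. A picture is of the moment at which its call begins. There is no depth.
- manip.sign_off(): hands the job in, once; it reports no verdict.
The state is a dict: "t": time; "q": joint angles; "qd": joint speeds; "tau": joint torques, N m; "tcp_pos": TCP position; "tool_rot": TCP orientation; "force": force on the tool from outside, world axes, zero at the start; "ft_torque": the same for the moment, N m; "finger_gap": opening from 0.0 (shut) to 1.0 (fully open).
Only numpy, scipy, OpenCV 4.12 (cv2) and the standard library are available. Lean on these libraries where they do the work, as an engineer would, in place of code of your own. Each camera call takes 0.05 s, during which the arm holds its last target.

## Task

The adjuster bar lies on the bench: lay it in the sloping rest with its steel tip downhill and let go, then take it again by the upper end of its handle so that it can point straight down. With its tip through the slot in the top of the blister feeder, push the star wheel round tooth by tooth until the white pointer of the front dial stands at the index tab at the top, turning the wheel only with the bar. Finish with the bar back in the sloping rest, tip downhill, and leave the jar, the blister packs and the mouse where they are.

Things in the scene. Friction and masses are not known exactly. Their poses are not given: they have to be found in the camera images.
- bar_grip (a point): Centre of the handle of the loose adjuster bar, on its centre line. The handle is grey plastic, 100 mm long, 20 x 20 mm square; a round steel shaft (8 mm across, 55 mm long) sticks out of one end on the same line. x runs along the bar to the tip; the butt is 50 mm away at -x. 70 to 120 g, balanced 18 mm from here towards the tip. It starts lying flat, centre line 10 mm above the bench.
- bar_tip (a point): End of the bar's steel shaft, on its centre line, 105 mm from bar_grip along the bar's x.
- bar: The whole adjuster bar; origin and axes as at bar_grip.
- rest_seat (a point): Where bar_grip lies when the bar is seated in the fixed steel sloping rest, 90 mm above the bench. x slopes 45 degrees down, the way the tip must point; z is the upward normal of the trough, which is open to +z. The trough (see cradle) holds only the lower half of the handle; its upper 50 mm stand free.
- cradle: The rest's trough; origin and axes as at rest_seat. From x = 0 to 50 mm: floor at z = -10 mm, two side walls 30 mm apart inside, 5 mm thick, up to z = +6 mm. At x = 50 to 56 mm a stop, up to z = -1 mm, holds the handle's shoulder; the shaft passes its notch, 16 mm wide, open upwards. Lay the bar in a few mm short of the stop. Foot plate 130 x 80 x 8 mm.
- rest_tip (a point): Where bar_tip lies when the bar is seated: 105 mm from rest_seat along its x, 16 mm above the bench.
- slot (a point): Centre of the access slot, at the top face of the feeder's steel cover, 110 mm above the bench. The slot is 60 mm long along this frame's y and 18 mm wide along x; the cover is 4 mm thick. z is up. The star wheel is right below (see axle).
- feeder: The fixed blister feeder, a white box 130 mm long (y) and 76 mm wide (x from -44 to +32 mm); origin at bench height below the slot, axes as at the slot. A track 32 mm high runs on to y = -215 mm. On its +x face, behind a clear window, is the wheel's dial, 78 mm across, with a white pointer, and above it the steel index tab, 12 mm wide.
- axle (a point): Centre of the star wheel, 57 mm below the slot's centre; the axle lies along x of the slot's frame. The wheel is steel, 14 mm thick, centred under the slot; 10 straight teeth, each 8 mm thick; tip radius 50 mm (tips come 7 mm below the cover's top face), root radius 34 mm.
- wheel (a joint): Angle of star wheel and pointer. 0 = pointer straight up at the tab. Starts at -1.45 to -1.0 rad and grows as the teeth under the slot move to +y of the slot's frame. Angles from straight up, positive to +y: pointer = wheel, teeth = wheel + 0.314 + k x 0.628 (at 0 a gap is mid-slot). No spring or click; 0.06 N m of friction keeps it where it is left.
- jar: Loose jar with a white cap, 48 mm across, 75 mm high; origin under its centre. Leave alone.
- packs: Loose stack of blister packs, 75 x 55 x 18 mm; origin under its centre. Leave alone.
- mouse: Loose black computer mouse, 100 x 60 mm, 32 mm high; origin under its centre. Leave alone.
There are look-alikes about, which are no part of the job. Of the things like the part that bears rest_seat, leave any that is orange; of the rest the larger one is meant.

How it is judged:
On the way, in this order (a step that is already met when the one before it is completed fails the run):
1. the bar lies let go in the sloping rest, tip downhill (distance between bar_grip and rest_seat below 0.015 m and distance between bar_tip and rest_tip below 0.02 m and contact force between the fingers and bar below 0.1 N), for 0.2 s.
2. with the bar's tip in the slot, the wheel has come to where its pointer is at the tab (value of joint wheel between -0.15 and 0.15 rad and z of bar_tip in the frame of slot below -0.004 m and horizontal distance between bar_tip and slot below 0.04 m), for 0.1 s.
At the end, for the whole second after the job is handed in: The pointer stands at the index tab (wheel within 0.15 rad of 0, still) and the bar lies let go and at rest in the sloping rest, tip downhill (handle centre within 15 mm of rest_seat, tip within 20 mm of rest_tip) (all of step 1 and value of joint wheel between -0.15 and 0.15 rad and velocity of joint wheel between -0.05 and 0.05 rad/s and linear speed of bar below 0.03 m/s); the robot touches nothing.
It fails at once if the wheel is turned while the bar's tip is not in the slot ((velocity of joint wheel above 0.3 rad/s or velocity of joint wheel below -0.3 rad/s) and (z of bar_tip in the frame of slot above 0 m or horizontal distance between bar_tip and slot above 0.04 m)).
It fails at once if the jar is moved more than 20 mm (distance of jar from where it was at the start of the episode above 0.02 m).
It fails at once if the blister pack stack is moved more than 20 mm (distance of packs from where it was at the start of the episode above 0.02 m).
It fails at once if the mouse is moved more than 20 mm (distance of mouse from where it was at the start of the episode above 0.02 m).
It also fails if it takes over 72 s, if anything falls off the work surface, if the arm or the gripper's body presses on something with over 40 N, if the wrist force passes 120 N, or if a joint passes its speed limit or range.

## Working session

There is one attempt and no reset: what is moved stays moved. The work goes in short steps, Python scripts to look and compute and a shell command to move; the robot and the scene stay as the last step left them, time stands still between calls to the robot, and variables do not carry over. Pictures are saved under pics/ and viewed, and the job is handed in when it is done.

```bash
ls; mkdir -p pics; cat > h.py <<'E'
import numpy as np, cv2, json
from station import manip
def snap(n,f):
    s=manip.snapshot(n); cv2.imwrite(f'pics/{f}.png',cv2.cvtColor(s['pixels'],cv2.COLOR_RGB2BGR))
    np.savez(f'pics/{f}.npz',**{k:np.array(s[k]) for k in('pixels','camera_matrix','R','t')}); return s
def load(f): return np.load(f'pics/{f}.npz')
def ray(s,uv,z):
    K,R,t=s['camera_matrix'],s['R'],s['t']
    c=-R.T@t; d=R.T@np.linalg.inv(K)@np.array([uv[0],uv[1],1.])
    return c+d*(z-c[2])/d[2]
def proj(s,X):
    p=s['camera_matrix']@(s['R']@np.array(X,float)+s['t']); return p[:2]/p[2]
E
python3 - <<'E'
from h import *
for n in('side','top','wrist'):
    s=snap(n,n+'0'); print(n,s['R'].round(3).tolist(),(-np.array(s['R']).T@s['t']).round(3),np.array(s['camera_matrix'])[0,0])
print(manip.sense())
E
```

```text
pics
side [[-0.951, -0.308, 0.012], [-0.251, 0.751, -0.611], [0.179, -0.584, -0.791]] [0.327 0.645 0.826] 405.2911143522885
top [[-0.024, -1.0, -0.011], [-0.994, 0.025, -0.102], [0.102, 0.008, -0.995]] [0.392 0.088 1.22 ] 482.40682121975186
wrist [[0.329, -0.944, -0.002], [-0.896, -0.313, 0.315], [-0.298, -0.102, -0.949]] [ 0.283 -0.562  0.373] 320.1381612577143
{'t': 0.15, 'q': array([-1.41450378e+00,  5.28269162e-01,  1.43362303e+00, -1.27231588e-05,
        1.18139307e+00, -1.78539711e-01]), 'qd': array([ 0.00120076, -0.00152829, -0.00434544, -0.00055024,  0.00017389,
       -0.00028684]), 'tau': array([ 2.77767022e-04, -4.42743444e+01, -1.78276259e+01, -2.61173118e-04,
        5.58546366e-03, -1.08465795e-05]), 'tcp_pos': array([ 0.20529502, -0.58973376,  0.23054347]), 'tool_rot': array([ 0.69722242,  0.11842894, -0.69721742,  0.11723206]), 'force': array([-0.79512977, -0.12576234, -0.80018079]), 'ft_torque': array([ 0.01492515,  0.04709715, -0.07997265]), 'finger_gap': 1.0033699263117584}
```

View pics/side0.png

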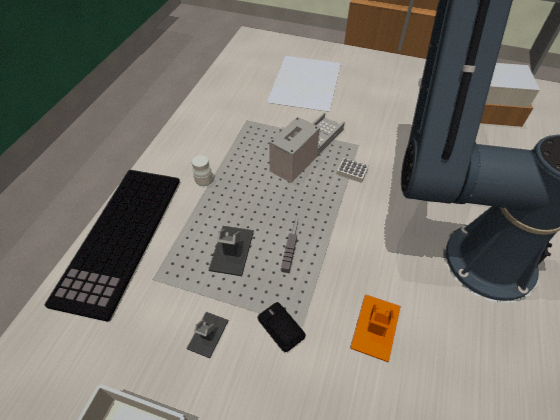

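View pics/top0.png

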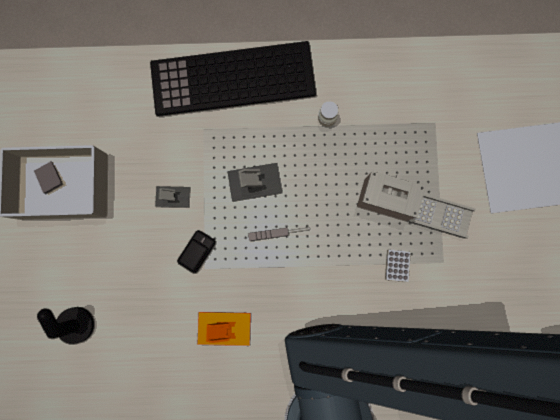

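View pics/wrist0.png

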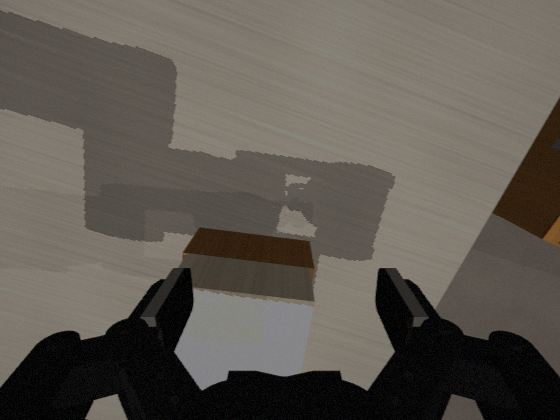

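Candidates for the rest are: orange (top 222,330), which is excluded; small grey (top 172,196); larger dark-plate one (top 254,181), which fits as the larger non-orange one. I'll confirm that in enlarged crops.

```bash
python3 - <<'E'
from h import *
t=cv2.imread('pics/top0.png'); s=cv2.imread('pics/side0.png')
cv2.imwrite('pics/c1.png',cv2.resize(t[150:275,145:325],None,fx=4.4,fy=4.4,interpolation=cv2.INTER_CUBIC))
cv2.imwrite('pics/c2.png',cv2.resize(s[205:365,170:330],None,fx=3.7,fy=3.7,interpolation=cv2.INTER_CUBIC))
cv2.imwrite('pics/c3.png',cv2.resize(t[160:290,340:490],None,fx=4.5,fy=4.5,interpolation=cv2.INTER_CUBIC))
cv2.imwrite('pics/c4.png',cv2.resize(s[100:200,240:380],None,fx=5,fy=5,interpolation=cv2.INTER_CUBIC))
E
```

```text
(no output)
```

View pics/c1.png

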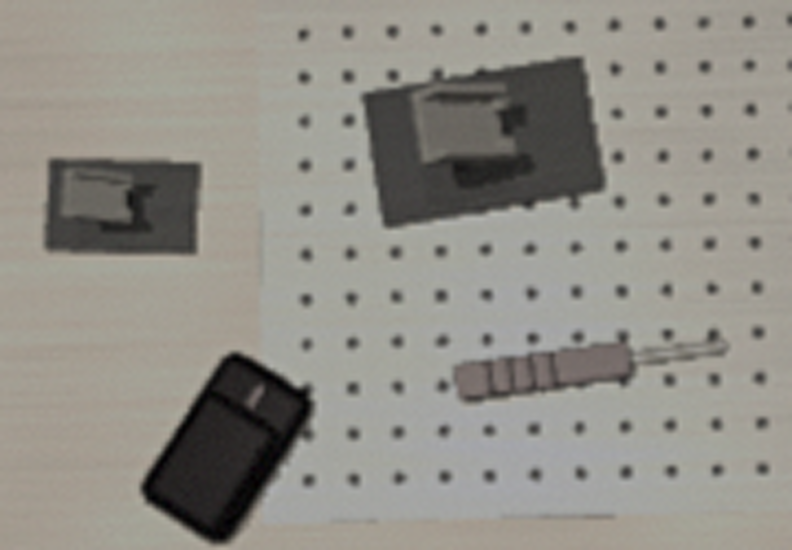

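View pics/c2.png

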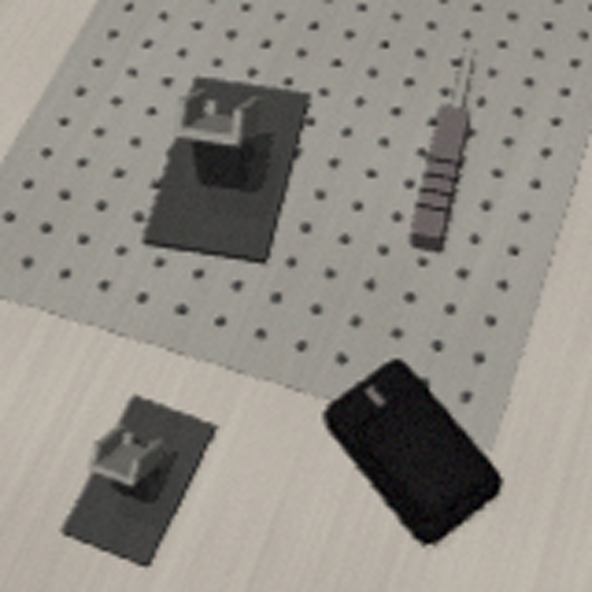

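View pics/c3.png

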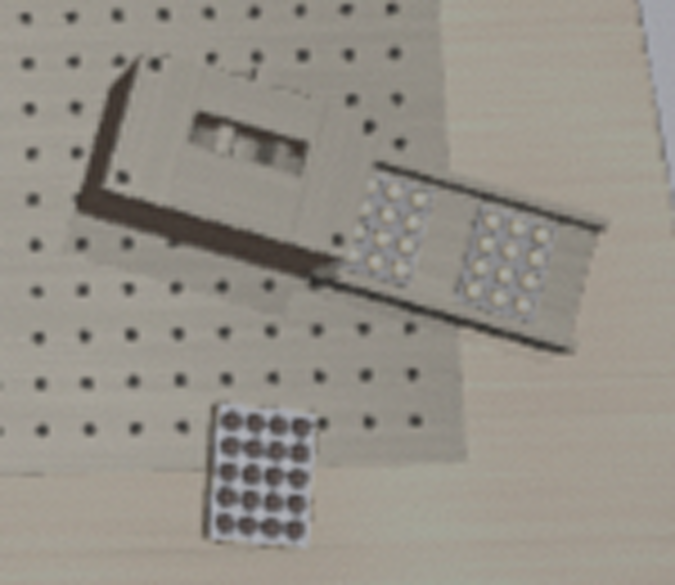

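View pics/c4.png

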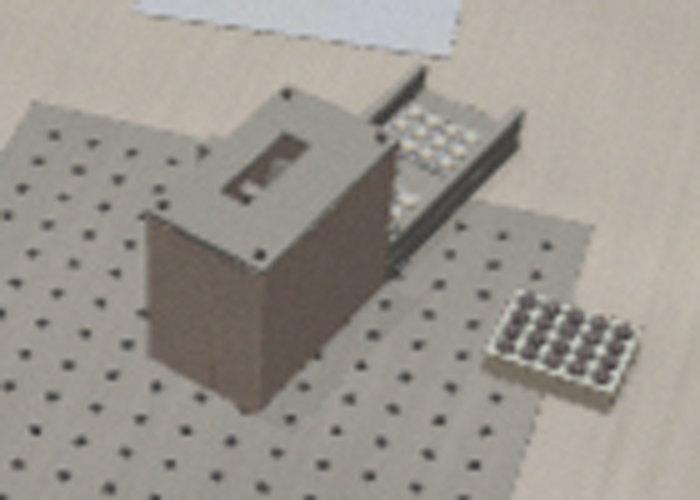

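```bash
python3 - <<'E'
from h import *
s=load('top0')
c1=lambda u,v:(145+u/4.4-.4,150+v/4.4-.4); c3=lambda u,v:(340+u/4.5-.4,160+v/4.5-.4)
print('plate');P=[ray(s,c1(*p),.008) for p in[(362,93),(583,57),(605,190),(385,227)]]
for p in P:print(p.round(4))
print(np.mean(P,0), [np.linalg.norm(P[i]-P[i-1]).round(4) for i in range(4)])
d=(P[1]+P[2]-P[0]-P[3]);print('yaw plate',np.arctan2(d[1],d[0]))
b=[ray(s,c1(*p),z) for p,z in(((458,382),.02),((632,358),.02),((727,347),.01))]
print('bar');print(np.round(b,4),[np.arctan2(*(b[i]-b[0])[1::-1]) for i in(1,2)],np.linalg.norm(b[1]-b[0]))
print('slot');Q=[ray(s,c3(*p),.11) for p in[(200,112),(308,147),(303,175),(190,140)]]
for p in Q:print(p.round(4))
d=Q[0]+Q[3]-Q[1]-Q[2];print(np.mean(Q,0),np.arctan2(d[1],d[0]),[np.linalg.norm(Q[i]-Q[i-1]).round(4) for i in range(4)])
print('box top',[ray(s,c3(*p),.11).round(4) for p in[(137,58),(80,200),(320,262)]])
from scipy.spatial.transform import Rotation as R
print(R.from_quat(manip.sense()['tool_rot']).as_matrix().round(3))
E
```

```text
plate
[0.6241 0.2393 0.008 ]
[0.6419 0.1107 0.008 ]
[0.5637 0.0998 0.008 ]
[0.5455 0.227  0.008 ]
[0.59381232 0.16918851 0.008     ] [np.float64(0.0795), np.float64(0.1298), np.float64(0.0789), np.float64(0.1285)]
yaw plate -1.430832485602041
bar
[[0.4546 0.1855 0.02  ]
 [0.4657 0.0867 0.02  ]
 [0.4713 0.0324 0.01  ]] [np.float64(-1.4585085038428784), np.float64(-1.4623013704116115)] 0.09936393559793612
slot
[ 0.5626 -0.1382  0.11  ]
[ 0.543  -0.1928  0.11  ]
[ 0.5286 -0.1895  0.11  ]
[ 0.5482 -0.1324  0.11  ]
[ 0.54560603 -0.16320203  0.11      ] 1.2327600159330834 [np.float64(0.0156), np.float64(0.058), np.float64(0.0148), np.float64(0.0604)]
box top [array([ 0.5917, -0.107 ,  0.11  ]), array([ 0.5186, -0.0746,  0.11  ]), array([ 0.4835, -0.1959,  0.11  ])]
[[-0.     0.329 -0.944]
 [ 0.002 -0.944 -0.329]
 [-1.    -0.002 -0.   ]]
```

```bash
cat >> h.py <<'E'
from scipy.spatial.transform import Rotation as Ro
def rel(pts,yaw=None):
    "tool shift (cm) to TCP world targets, twist to put tool z along yaw"
    m=manip.sense(); M=Ro.from_quat(m['tool_rot']).as_matrix()
    for p in pts: print((M.T@(np.array(p)-m['tcp_pos'])*100).round(2))
    if yaw is not None:
        a=np.arctan2(M[1,2],M[0,2]); print('twist',((a-yaw+np.pi)%(2*np.pi)-np.pi).round(3))
E
python3 -c "
from h import *
rel([(.5,-.2,.231),(.457,.161,.231)],-1.46)"
```

```text
[ 1.000e-02 -2.712e+01 -4.064e+01]
[  0.07 -62.63 -48.44]
twist -1.347
```

```bash
python3 -m jog '{"linear":[[0,-27.1,-40.6],[0,-27.1,-40.6],[0,-27.1,-40.6],[0,-27.1,-40.6],[0,-27.1,-40.6],[0,-27.1,-40.6],[0,-27.1,-40.6],[0,-27.1,-40.6],[0,-27.1,-40.6],[0,-27.1,-40.6],[0,-27.1,-40.6],[0,-27.1,-40.6],[0,-62.6,-48.4],[0,-62.6,-48.4],[0,-62.6,-48.4],[0,-62.6,-48.4],[0,-62.6,-48.4],[0,-62.6,-48.4],[0,-62.6,-48.4],[0,-62.6,-48.4]],"twist":[-1.35,-1.35,-1.35,-1.35,-1.35,-1.35,-1.35,-1.35,-1.35,-1.35,-1.35,-1.35,-1.35,-1.35,-1.35,-1.35,-1.35,-1.35,-1.35,-1.35],"claw":[1,1,1,1,1,1,1,1,1,1,1,1,1,1,1,1,1,1,1,1]}'
python3 - <<'E'
from h import *
snap('wrist','w1');rel([(.457,.161,.15),(.457,.161,.003)],-1.46)
E
```

```text
t: 1.82
tcp_pos: [0.4596, 0.132, 0.2313]
tool_rot: [0.471, 0.528, -0.471, 0.528]
force: [0.8, -0.1, -0.9]
finger_gap: 0.997
[ 8.15  0.21 -2.14]
[22.85  0.23 -2.06]
twist 0.008
```

View pics/w1.png

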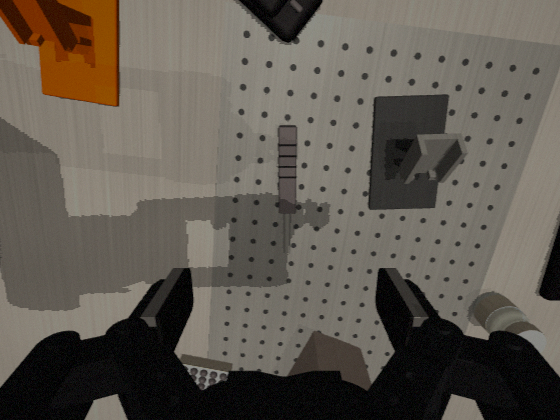

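The wrist view shows the bar from butt (288,127) through shoulder (287,212) to tip (286,252), and the chosen rest with its trough at (432,160). I'll enlarge both.

```bash
python3 - <<'E'
from h import *
s=load('w1'); im=cv2.imread('pics/w1.png')
print([ray(s,p,z).round(4) for p,z in(((288,126),.02),((287.5,212),.02),((287,252),.01))])
# cradle corners for assumed seat = plate centre
def cr(seat,yaw):
    c=.5**.5; dx=np.array([np.cos(yaw)*c,np.sin(yaw)*c,-c]); dz=np.array([np.cos(yaw)*c,np.sin(yaw)*c,c]); dy=np.cross(dz,dx)
    return lambda x,y,z: np.array(seat)+x*dx+y*dy+z*dz
f=cr((.5938,.1692,.09),-1.431)
big=cv2.resize(im[80:230,355:505],None,fx=4,fy=4,interpolation=cv2.INTER_CUBIC)
for x in(0,.05):
  for y in(-.02,-.015,.015,.02):
    p=proj(s,f(x,y,.006)); cv2.circle(big,tuple(int(v) for v in((p-[355,80]+.4)*4)),3,(0,0,255) if x==0 else (0,255,0),-1)
cv2.imwrite('pics/c5.png',big)
E
```

```text
[array([0.4584, 0.1881, 0.02  ]), array([0.4694, 0.0908, 0.02  ]), array([0.4755, 0.0343, 0.01  ])]
```

View pics/c5.png

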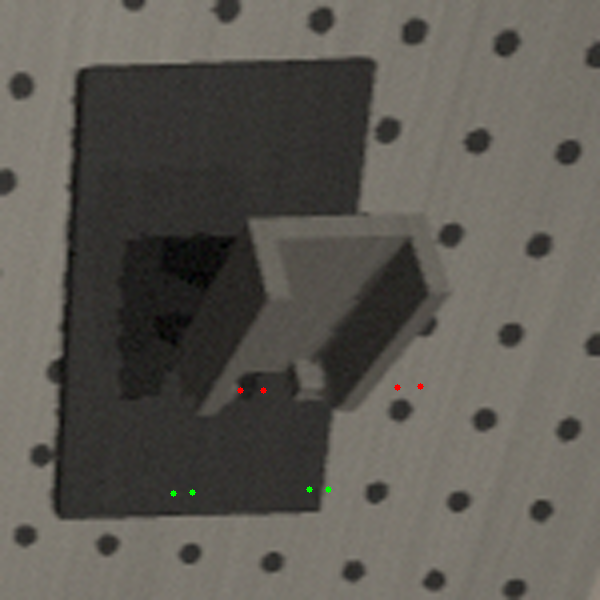

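```bash
python3 -m jog '{"linear":[[2,0.2,-2],[2,0.2,-2],[2,0.2,-2],[2,0.2,-2]],"twist":[0,0,0,0],"claw":[1,1,1,1]}'
python3 - <<'E'
from h import *
s=snap('wrist','w2');snap('top','top2')
im=cv2.imread('pics/w2.png')
cv2.imwrite('pics/c6.png',cv2.resize(im[130:280,370:520],None,fx=4,fy=4,interpolation=cv2.INTER_CUBIC))
cv2.imwrite('pics/c7.png',cv2.resize(im[130:330,200:350],None,fx=3,fy=3,interpolation=cv2.INTER_CUBIC))
print(manip.sense()['qd'].round(3))
t=cv2.imread('pics/top2.png')
cv2.imwrite('pics/c8.png',cv2.resize(t[155:205,220:290],None,fx=10,fy=10,interpolation=cv2.INTER_CUBIC))
E
```

```text
t: 2.2
tcp_pos: [0.4603, 0.1495, 0.2114]
tool_rot: [0.471, 0.528, -0.471, 0.528]
force: [-0.6, -0.2, -0.0]
finger_gap: 1.002
[-0.002 -0.002 -0.001  0.002 -0.002  0.003]
```

View pics/c6.png

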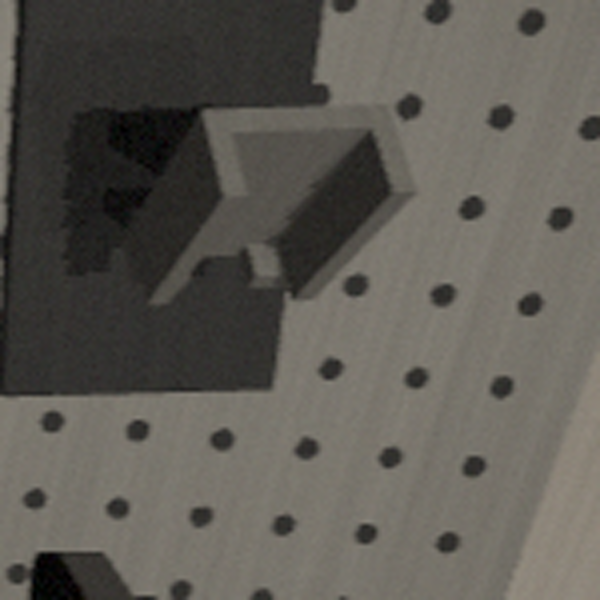

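View pics/c7.png

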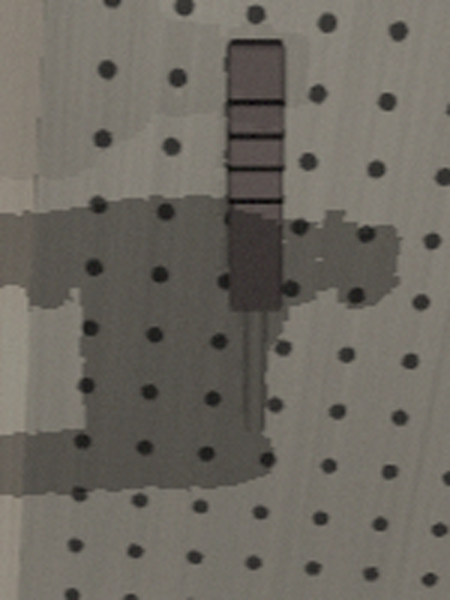

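View pics/c8.png

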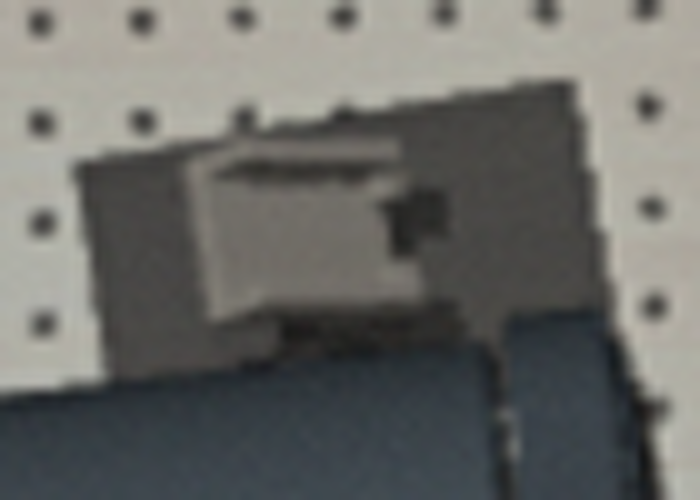

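```bash
cat >> h.py <<'E'
def cr(seat,yaw):
    c=.5**.5; dx=np.array([np.cos(yaw)*c,np.sin(yaw)*c,-c]); dz=np.array([np.cos(yaw)*c,np.sin(yaw)*c,c]); dy=np.cross(dz,dx)
    return lambda x,y,z: np.array(seat)+x*dx+y*dy+z*dz
E
python3 - <<'E'
from h import *
from scipy.optimize import least_squares
s=load('w2'); T=load('top2')
q=lambda u,v:np.array((370+u/4-.4,130+v/4-.4))
obs=[((0,-.02,.006),(222,198)),((0,-.015,.006),(247,195)),((0,.015,.006),(390,197)),((0,.02,.006),(414,190)),((0,-.015,-.01),(232,133)),((0,.015,-.01),(372,130)),((.05,-.02,.006),(152,305)),((.05,.02,.006),(313,298))]
def r(p):
    f=cr((p[0],p[1],.09),p[2]); return np.concatenate([proj(s,f(*a))-q(*b) for a,b in obs])
o=least_squares(r,[.594,.18,-1.43],loss='soft_l1');print(o.x,o.fun.reshape(-1,2).round(1).tolist())
def r2(p):
    f=cr((p[0],p[1],.09),p[2]); return np.concatenate([proj(s,f(*a))-q(*b) for a,b in obs[:6]])
o2=least_squares(r2,[.594,.18,-1.43]);print(o2.x,o2.fun.reshape(-1,2).round(1).tolist())
f=cr((o.x[0],o.x[1],.09),o.x[2])
im=cv2.cvtColor(T['pixels'],cv2.COLOR_RGB2BGR); big=cv2.resize(im[155:205,220:290],None,fx=10,fy=10,interpolation=cv2.INTER_CUBIC)
for a,_ in obs:
    p=proj(T,f(*a)); cv2.circle(big,tuple(int(v) for v in((p-[220,155]+.4)*10)),3,(0,0,255),-1)
cv2.imwrite('pics/c9.png',big)
b=lambda u,v:(200+u/3-.4,130+v/3-.4)
print([ray(s,b(*p),z).round(4) for p,z in(((256.5,41),.02),((256,310),.02),((255,430),.01))])
E
```

```text
[ 0.59464816  0.19011765 -1.41945751] [[0.3, 0.0], [0.1, 0.5], [0.6, -1.3], [0.7, 0.3], [-0.5, 0.0], [-0.2, -0.5], [-1.2, 0.2], [-0.1, 0.5]]
[ 0.59457934  0.18997404 -1.4394954 ] [[0.1, -0.3], [-0.1, 0.4], [0.3, -0.7], [0.4, 0.9], [-0.5, -0.2], [-0.2, -0.0]]
[array([0.4576, 0.1895, 0.02  ]), array([0.469 , 0.0899, 0.02  ]), array([0.4752, 0.0332, 0.01  ])]
```

View pics/c9.png

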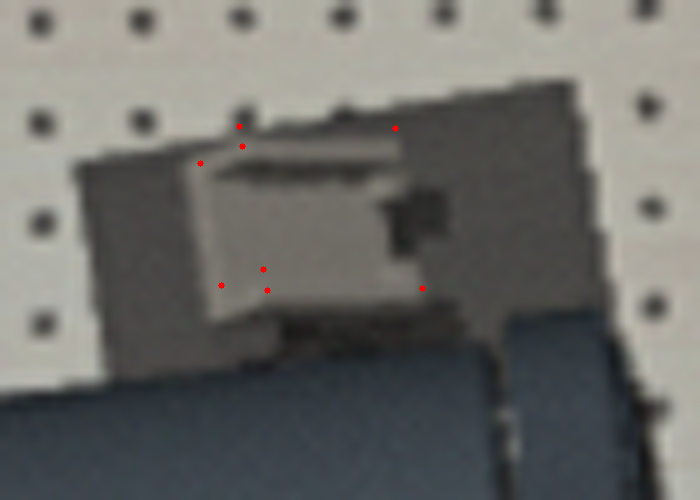

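```bash
python3 -c "
from h import *
rel([(.4588,.1627,.05),(.4588,.1627,.004)],-1.456)"
```

```text
[16.18 -0.06 -1.39]
[20.78 -0.06 -1.39]
twist -0.002
```

```bash
python3 -m jog '{"linear":[[4,-0.1,-1.4],[8,-0.1,-1.4],[12,-0.1,-1.4],[16,-0.1,-1.4],[18.5,-0.1,-1.4],[20.8,-0.1,-1.4],[20.8,-0.1,-1.4],[20.8,-0.1,-1.4],[20.8,-0.1,-1.4],[20.8,-0.1,-1.4],[20.8,-0.1,-1.4],[20.8,-0.1,-1.4],[20.8,-0.1,-1.4],[20.8,-0.1,-1.4],[20.8,-0.1,-1.4]],"twist":[0,0,0,0,0,0,0,0,0,0,0,0,0,0,0],"claw":[1,1,1,1,1,1,1,-1,-1,-1,-1,-1,-1,-1,-1]}' 80
```

```text
t: 3.55
tcp_pos: [0.4585, 0.1641, 0.0049]
tool_rot: [0.471, 0.527, -0.47, 0.529]
force: [-0.8, -1.3, 9.3]
finger_gap: 0.207
```

```bash
python3 -m jog '{"linear":[[-3,0,0],[-7,0,0],[-11,0,0],[-15,0,0],[-16,0,0],[-16,0,0]],"twist":[0,0,0,0,0,0],"claw":[-1,-1,-1,-1,-1,-1]}'
python3 -c "
from h import *
snap('side','s3');snap('wrist','w3')
im=cv2.imread('pics/s3.png');cv2.imwrite('pics/c10.png',cv2.resize(im[130:330,190:390],None,fx=3,fy=3))"
```

```text
t: 4.05
tcp_pos: [0.4598, 0.1645, 0.1673]
tool_rot: [0.473, 0.526, -0.468, 0.53]
force: [1.1, 0.1, -1.6]
finger_gap: 0.209
```

View pics/c10.png

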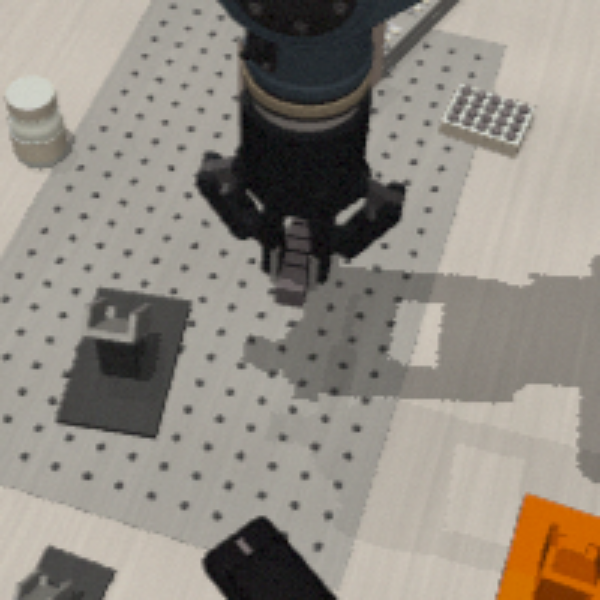

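View pics/w3.png

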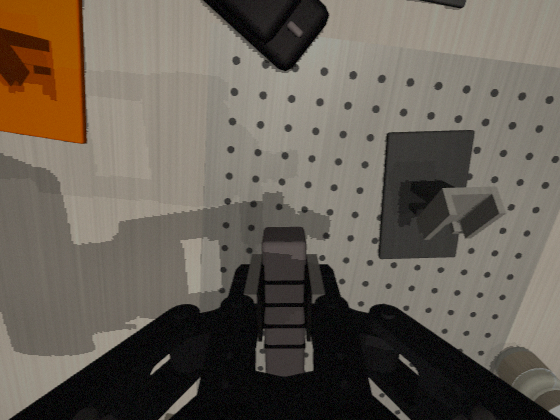

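```bash
python3 - <<'E'
from h import *
im=cv2.imread('pics/w3.png');cv2.imwrite('pics/c11.png',cv2.resize(im[210:390,215:355],None,fx=4,fy=4,interpolation=cv2.INTER_CUBIC))
s=load('w3');m=manip.sense();print(m['tcp_pos'])
a=ray(s,(263.5,228),.182);b=ray(s,(305.5,228),.182);print(a,b,np.linalg.norm(a-b)); 
c=ray(s,(283.5,347),.182);print(c)
snap('top','top3')
im=cv2.imread('pics/top3.png');cv2.imwrite('pics/c12.png',cv2.resize(im[150:300,200:350],None,fx=4,fy=4,interpolation=cv2.INTER_CUBIC))
E
```

```text
[0.45698397 0.16402307 0.16361437]
[0.44668165 0.19431209 0.182     ] [0.46434518 0.19631104 0.182     ] 0.017776276322695798
[0.4621848  0.13348488 0.182     ]
```

View pics/c11.png

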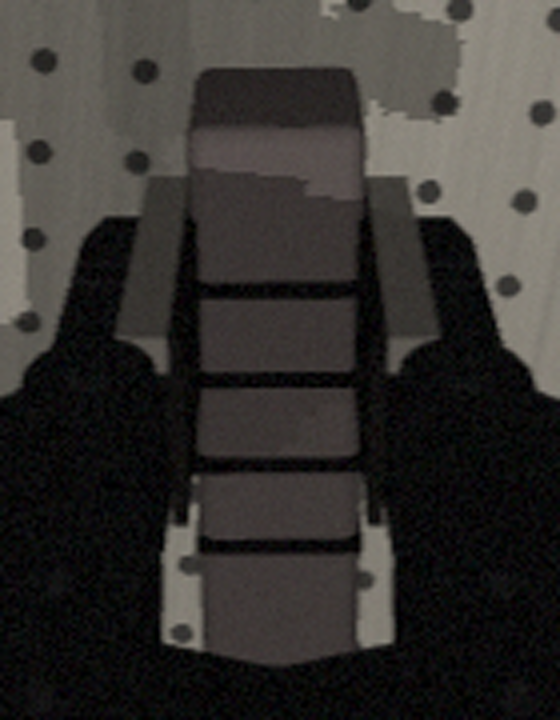

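View pics/c12.png

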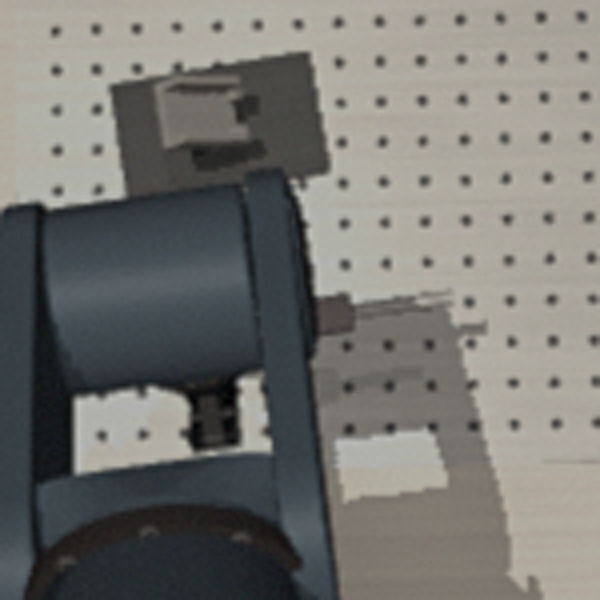

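```bash
python3 - <<'E'
from h import *
s=load('w3');T=load('top3');m=manip.sense();tc=m['tcp_pos'];print(tc)
M=Ro.from_quat(m['tool_rot']).as_matrix();print(np.arctan2(M[1,2],M[0,2]))
print('butt',(M.T@(ray(s,(284,241.7),.179)-tc)).round(4), 'w',np.linalg.norm(ray(s,(263,241.7),.179)-ray(s,(305.3,241.7),.179)))
c=lambda u,v:(200+u/4-.4,150+v/4-.4)
for z in(.15,.169):
  a=ray(T,c(353,312),z+.01);b=ray(T,c(450,297),z);print(z,(M.T@(a-tc)).round(4),(M.T@(b-tc)).round(4),np.linalg.norm(a[:2]-b[:2]))
E
```

```text
[0.45631705 0.16391309 0.16258227]
-1.456732221976974
butt [-0.0164  0.0025 -0.0236] w 0.018601907565250164
0.15 [ 0.0026 -0.0004  0.0768] [0.0126 0.0011 0.1314] 0.05462607108780554
0.169 [-0.0164 -0.0018  0.0766] [-0.0064 -0.0003  0.1303] 0.05365776709016131
```

```bash
python3 -c "
from h import *
rel([(.5865,.2274,.15),(.5865,.2274,.091)],-1.43)"
```

```text
[ 1.23 13.66 -4.83]
[ 7.13 13.67 -4.83]
twist -0.027
```

```bash
python3 -m jog '{"linear":[[0,4,-1.4],[0,8,-2.8],[0,11,-4],[0,13.7,-4.8],[1.2,13.7,-4.8],[1.2,13.7,-4.8],[1.2,13.7,-4.8],[1.2,13.7,-4.8]],"twist":[-0.03,-0.03,-0.03,-0.03,-0.03,-0.03,-0.03,-0.03],"claw":[-1,-1,-1,-1,-1,-1,-1,-1]}'
python3 - <<'E'
from h import *
snap('side','s4');snap('wrist','w4');snap('top','top4');rel([(.5865,.2274,.091)],-1.43)
a=cv2.imread('pics/s4.png')[160:330,160:330];b=cv2.imread('pics/top4.png')[140:260,160:330]
cv2.imwrite('pics/c13.png',np.hstack([cv2.resize(a,(390,390)),cv2.resize(b,(400,390*1))]))
E
```

```text
t: 4.87
tcp_pos: [0.5858, 0.2266, 0.1495]
tool_rot: [0.461, 0.536, -0.464, 0.533]
force: [0.6, 0.4, -1.2]
finger_gap: 0.208
[ 6.04 -0.07 -0.06]
twist 0.003
```

View pics/c13.png

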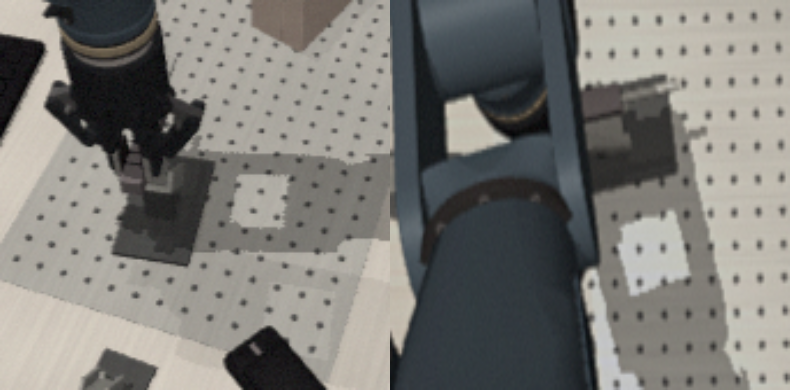

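View pics/w4.png

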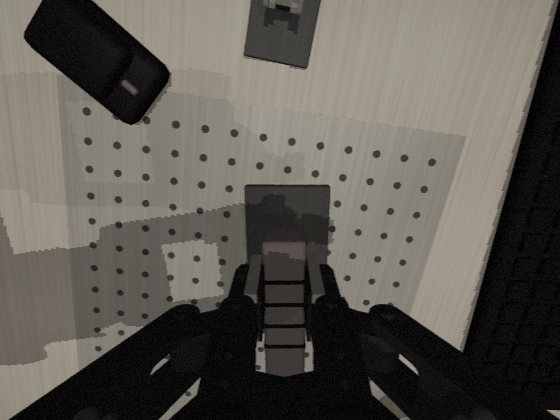

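```bash
python3 - <<'E'
from h import *
s=load('w4');m=manip.sense();tc=m['tcp_pos'];M=Ro.from_quat(m['tool_rot']).as_matrix()
print(tc)
im=cv2.imread('pics/w4.png');cv2.imwrite('pics/c14.png',cv2.resize(im[170:390,225:350],None,fx=4,fy=2.7,interpolation=cv2.INTER_CUBIC))
for p in((245.5,185.5),(330,185.5)):
  X=ray(s,p,.008);print(X.round(4),(M.T@(X-tc)).round(4))
print('butt',(M.T@(ray(s,(284.3,241.7),tc[2]+.015)-tc)).round(4))
E
```

```text
[0.58729921 0.22688938 0.15141594]
[0.5507 0.2296 0.008 ] [ 0.1434 -0.0358 -0.0079]
[0.6274 0.2408 0.008 ] [ 0.1434  0.0418 -0.008 ]
butt [-0.015   0.     -0.0244]
```

View pics/c14.png

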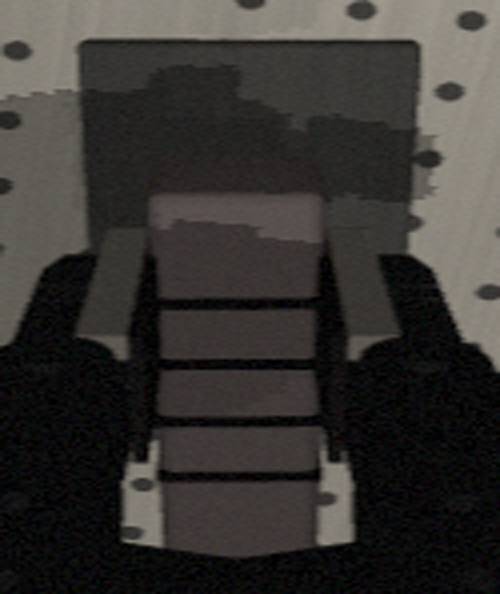

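```bash
python3 -m jog '{"linear":[[0,0.25,0],[0,0.25,0],[2,0.25,0],[4,0.25,0],[5,0.25,0],[5.6,0.25,0],[5.9,0.25,0],[5.9,0.25,0],[5.9,0.25,0]],"twist":[0,0,0,0,0,0,0,0,0],"claw":[-1,-1,-1,-1,-1,-1,-1,-1,-1]}'
python3 - <<'E'
from h import *
snap('side','s5');snap('wrist','w5')
print(manip.sense()['tcp_pos'],manip.sense()['tcp_pos'],manip.sense()['force'])
a=cv2.imread('pics/s5.png')[190:290,180:280];b=cv2.imread('pics/w5.png')[180:300,220:340]
cv2.imwrite('pics/c15.png',np.hstack([cv2.resize(a,(390,390)),cv2.resize(b,(390,390*1))]))
E
```

```text
t: 5.77
tcp_pos: [0.5912, 0.2277, 0.093]
tool_rot: [0.463, 0.534, -0.462, 0.535]
force: [-0.3, -0.1, -1.0]
finger_gap: 0.208
[0.59140196 0.22776825 0.09328285] [0.59140196 0.22776825 0.09328285] [ 0.03136463  0.03633194 -0.56851884]
```

View pics/c15.png

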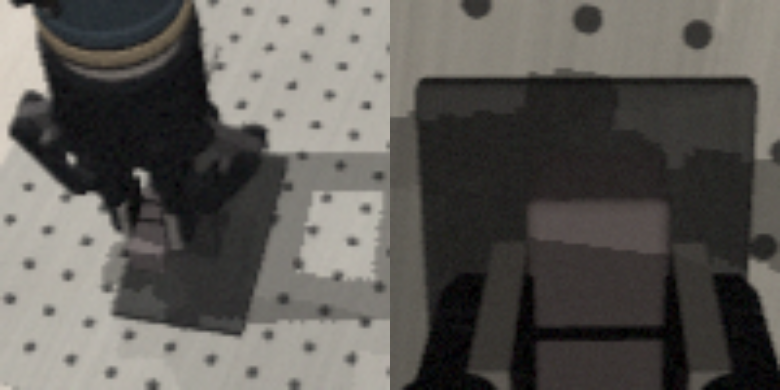

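```bash
python3 -m jog '{"linear":[[0,-0.25,0],[0,-0.25,0],[0,-0.25,0]],"twist":[0,0,0],"claw":[-1,-1,-1]}'
python3 - <<'E'
from h import *
s=snap('wrist','w6');tc=manip.sense()['tcp_pos'];print(tc)
b=cv2.imread('pics/w6.png')[180:300,220:340]
cv2.imwrite('pics/c16.png',cv2.resize(b,None,fx=5,fy=5,interpolation=cv2.INTER_CUBIC))
E
```

```text
t: 6.12
tcp_pos: [0.5881, 0.2273, 0.0927]
tool_rot: [0.463, 0.535, -0.463, 0.535]
force: [-0.3, -0.6, -0.5]
finger_gap: 0.208
[0.58820858 0.22728986 0.09266971]
```

View pics/c16.png

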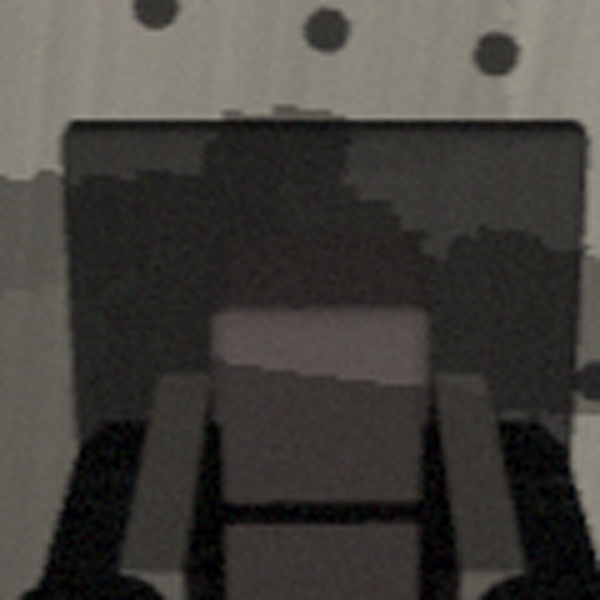

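```bash
python3 - <<'E'
from h import *
s=load('w6');m=manip.sense();tc=m['tcp_pos'];M=Ro.from_quat(m['tool_rot']).as_matrix()
X=ray(s,(220+326/5-.4,180+122/5-.4),.008);B=ray(s,(220+320/5-.4,180+310/5-.4),tc[2]+.015)
print((M.T@(X-tc)).round(4),(M.T@(B-tc)).round(4))
E
```

```text
[ 0.0847  0.0013 -0.0089] [-0.015   0.0005 -0.024 ]
```

```bash
python3 -m jog '{"linear":[[0,0,-0.2],[0.15,0,-0.2],[0.3,0,-0.2],[0.3,0,-0.2],[0.3,0,-0.2]],"twist":[0,0,0,0,0],"claw":[-1,-1,-1,-1,-1]}' && python3 -c "
from h import *
m=manip.sense();print(m['tcp_pos'],m['force'])"
```

```text
t: 6.58
tcp_pos: [0.5877, 0.2292, 0.089]
tool_rot: [0.463, 0.535, -0.463, 0.535]
force: [-0.2, 0.4, -1.6]
finger_gap: 0.211
[0.58772313 0.22920537 0.08904446] [-0.18754631  0.40324177 -1.55575164]
```

```bash
python3 -m jog '{"linear":[[0,0,0],[0,0,0],[0,0,0],[0,0,0],[0,0,0],[0,0,0],[0,0,0],[0,0,0]],"twist":[0,0,0,0,0,0,0,0],"claw":[-0.3,0,0.3,0.5,0.5,0.5,0.5,0.5]}'
python3 - <<'E'
from h import *
snap('side','s7');snap('wrist','w7');snap('top','top7')
a=cv2.imread('pics/s7.png')[190:290,180:280];b=cv2.imread('pics/w7.png')[150:350,180:380]
cv2.imwrite('pics/c17.png',np.hstack([cv2.resize(a,(390,390)),cv2.resize(b,(390,390*1))]))
E
```

```text
t: 7.25
tcp_pos: [0.5879, 0.2292, 0.0893]
tool_rot: [0.463, 0.535, -0.463, 0.535]
force: [-0.1, -0.2, 1.0]
finger_gap: 0.754
```

View pics/c17.png

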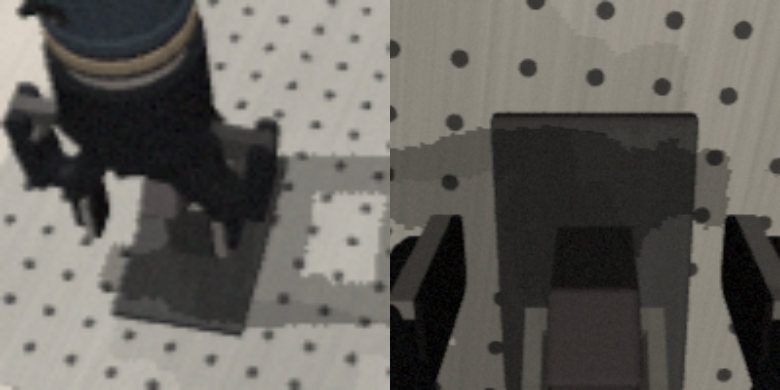

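```bash
python3 -m jog '{"linear":[[-3,0,0],[-7,0,0],[-11,0,0],[-13,0,0],[-13,0,-4],[-13,0,-4],[-13,0,-4]],"twist":[0,0,0,0,0,0,0],"claw":[1,1,1,1,1,1,1]}'
python3 - <<'E'
from h import *
snap('side','s8');snap('wrist','w8');snap('top','top8')
a=cv2.imread('pics/s8.png')[190:290,180:280];b=cv2.imread('pics/w8.png')[130:330,180:380]
cv2.imwrite('pics/c18.png',np.hstack([cv2.resize(a,(390,390)),cv2.resize(b,(390,390*1))]))
E
```

```text
t: 7.98
tcp_pos: [0.5815, 0.2703, 0.2198]
tool_rot: [0.462, 0.535, -0.462, 0.535]
force: [-0.1, -0.6, -1.1]
finger_gap: 1.002
```

View pics/c18.png

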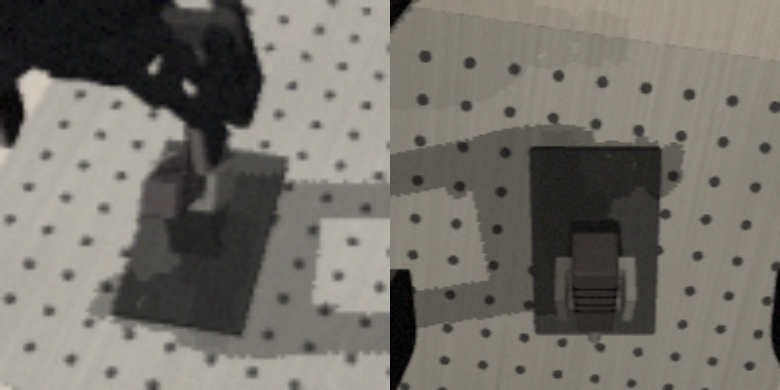

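View pics/top8.png

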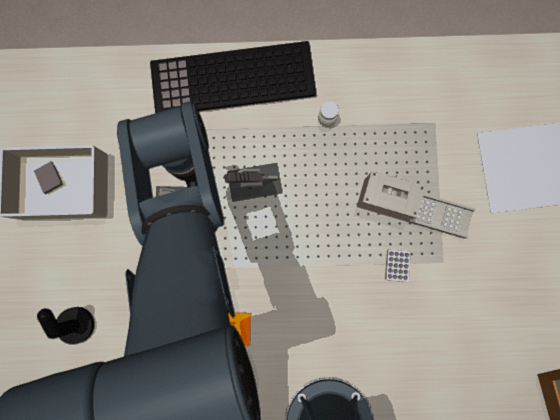

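```bash
python3 - <<'E'
from h import *
T=load('top8');W=load('w8')
f=cr((.592,.1885,.09),-1.43)
im=cv2.cvtColor(T['pixels'],cv2.COLOR_RGB2BGR);big=cv2.resize(im[150:210,215:295],None,fx=9,fy=9,interpolation=cv2.INTER_CUBIC)
for a,c in(((.105,0,0),(0,0,255)),((.05,-.01,.01),(0,255,0)),((.05,.01,.01),(0,255,0)),((-.05,-.01,.01),(255,0,0)),((-.05,.01,.01),(255,0,0))):
    p=proj(T,f(*a));cv2.circle(big,tuple(int(v) for v in((p-[215,150]+.4)*9)),3,c,-1)
im=cv2.cvtColor(W['pixels'],cv2.COLOR_RGB2BGR);bw=cv2.resize(im[190:310,240:340],None,fx=4.5,fy=4.5,interpolation=cv2.INTER_CUBIC)
for a,c in(((.105,0,0),(0,0,255)),((.05,-.01,.01),(0,255,0)),((.05,.01,.01),(0,255,0)),((-.05,-.01,.01),(255,0,0)),((-.05,.01,.01),(255,0,0))):
    p=proj(W,f(*a));cv2.circle(bw,tuple(int(v) for v in((p-[240,190]+.4)*4.5)),3,c,-1)
cv2.imwrite('pics/c19.png',big);cv2.imwrite('pics/c20.png',bw)
E
```

```text
(no output)
```

View pics/c19.png

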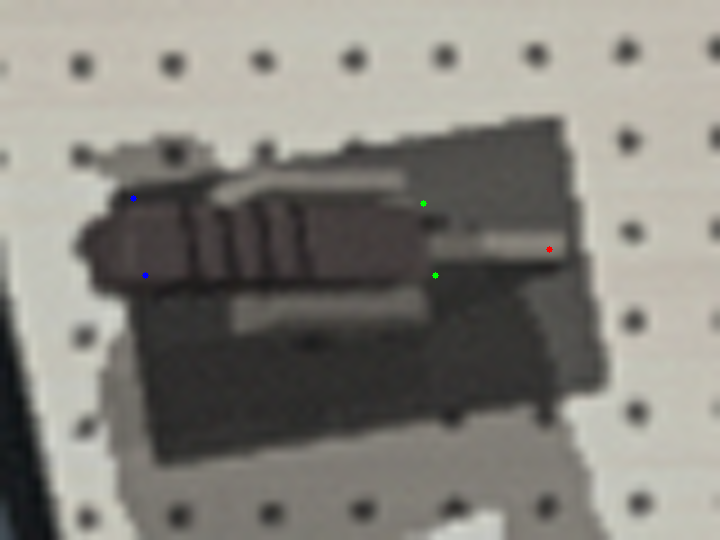

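View pics/c20.png

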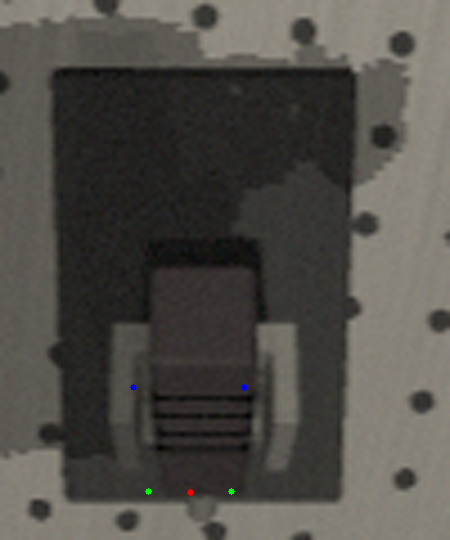

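```bash
python3 -c "
from h import *
rel([(.5899,.2153,.2),(.5899,.2153,.0955)],-1.43)"
```

```text
[1.85 0.06 5.35]
[12.3   0.08  5.34]
twist 0.003
```

```bash
python3 -m jog '{"linear":[[1,0,3],[2,0,5.4],[2,0,5.4],[5,0,5.4],[8,0,5.4],[10.5,0,5.4],[12,0,5.4],[12.3,0,5.4],[12.3,0,5.4],[12.3,0,5.4]],"twist":[0,0,0,0,0,0,0,0,0,0],"claw":[0.6,0.6,0.6,0.6,0.6,0.6,0.6,0.6,0.6,0.6]}' 100
python3 - <<'E'
from h import *
snap('side','s9');snap('wrist','w9');snap('top','top9');rel([(.5899,.2153,.0955)],-1.43)
a=cv2.imread('pics/s9.png')[190:290,180:280];b=cv2.imread('pics/w9.png')[200:400,180:380]
cv2.imwrite('pics/c21.png',np.hstack([cv2.resize(a,(390,390)),cv2.resize(b,(390,390*1))]))
E
```

```text
t: 8.97
tcp_pos: [0.5905, 0.2153, 0.0968]
tool_rot: [0.463, 0.534, -0.463, 0.535]
force: [0.1, 0.9, 0.6]
finger_gap: 0.799
[ 0.24 -0.11  0.01]
twist 0.003
```

View pics/c21.png

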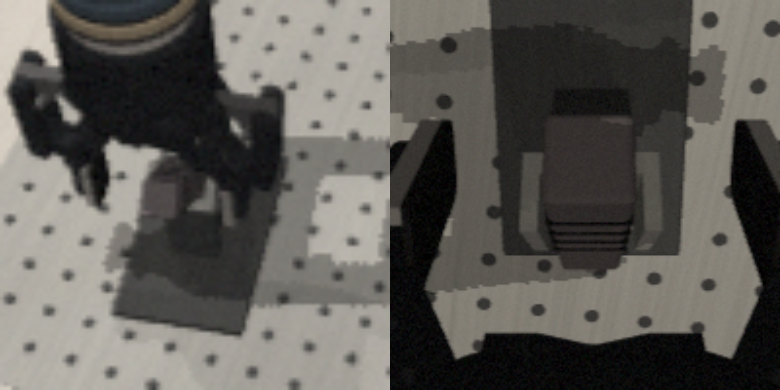

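```bash
python3 -m jog '{"linear":[[0.1,0,0],[0.1,0,0],[0.1,0,0],[0.1,0,0],[0.1,0,0],[0.1,0,0],[0.1,0,0],[0.1,0,0],[0.1,0,0]],"twist":[0,0,0,0,0,0,0,0,0],"claw":[0,-0.5,-1,-1,-1,-1,-1,-1,-1]}' 120
python3 - <<'E'
from h import *
snap('side','s10');snap('wrist','w10')
a=cv2.imread('pics/s10.png')[190:290,180:280];b=cv2.imread('pics/w10.png')[200:400,180:380]
cv2.imwrite('pics/c22.png',np.hstack([cv2.resize(a,(390,390)),cv2.resize(b,(390,390*1))]))
E
```

```text
t: 9.87
tcp_pos: [0.59, 0.2155, 0.0958]
tool_rot: [0.463, 0.535, -0.463, 0.535]
force: [-1.3, 0.1, 6.1]
finger_gap: 0.22
```

View pics/c22.png

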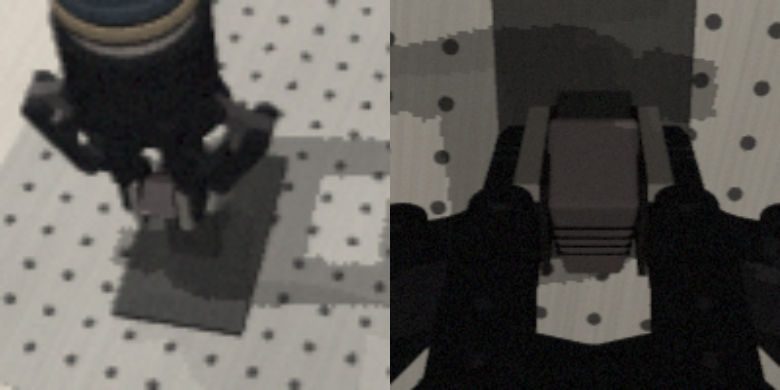

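```bash
python3 -m jog '{"linear":[[-2,0,0],[-5,0,0],[-9,0,0],[-12,0,0],[-14,0,0],[-14,0,0],[-14,0,0]],"twist":[0,0,0,0,0,0,0],"claw":[-1,-1,-1,-1,-1,-1,-1]}'
python3 - <<'E'
from h import *
snap('side','s11');snap('wrist','w11');snap('top','top11')
a=cv2.imread('pics/s11.png')[150:270,160:280];b=cv2.imread('pics/w11.png')[200:400,180:380]
t=cv2.imread('pics/top11.png')[120:240,220:340]
cv2.imwrite('pics/c23.png',np.hstack([cv2.resize(i,(260,390)) if 0 else cv2.resize(i,(266,266),interpolation=cv2.INTER_CUBIC) for i in(a,b,t)]))
E
```

```text
t: 10.55
tcp_pos: [0.5902, 0.2154, 0.2357]
tool_rot: [0.463, 0.534, -0.462, 0.535]
force: [0.0, 0.6, -1.3]
finger_gap: 0.214
```

View pics/c23.png

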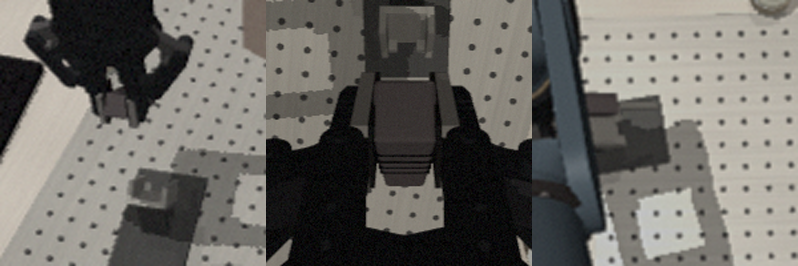

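```bash
python3 - <<'E'
from h import *
t=cv2.imread('pics/top11.png')[140:220,235:315];cv2.imwrite('pics/c24.png',cv2.resize(t,(640,640),interpolation=cv2.INTER_CUBIC))
E
```

```text
(no output)
```

View pics/c24.png

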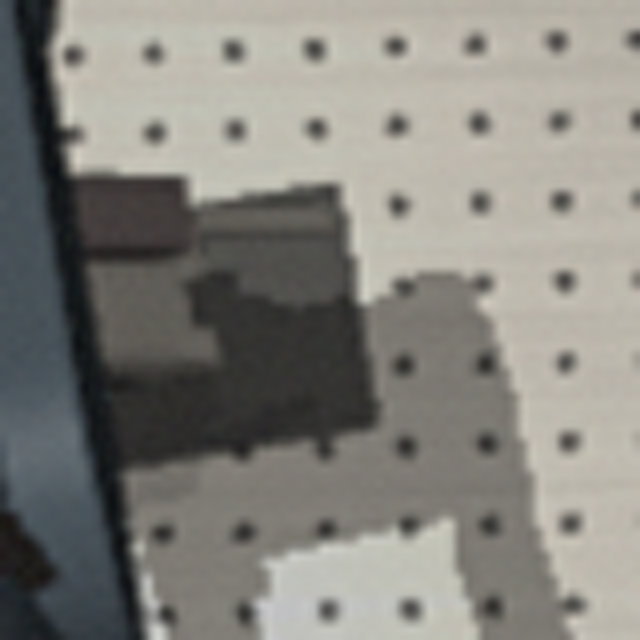

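```bash
python3 - <<'E'
from h import *
T=load('top11')
print(ray(T,(276.9,167),.156),ray(T,(276.9,167),.13),ray(T,(276.9,167),.18)); m=manip.sense();print(m['tcp_pos'])
M=Ro.from_quat(m['tool_rot']).as_matrix();print(M.T@(ray(T,(276.9,167),.156)-m['tcp_pos']))
E
```

```text
[0.60133783 0.1086224  0.156     ] [0.60644365 0.10912286 0.13      ] [0.59662476 0.10816043 0.18      ]
[0.58837272 0.21506692 0.23276186]
[ 0.07678444 -0.00205724  0.10719529]
```

```bash
python3 -c "
from h import *
rel([(.582,-.061,.235)],-1.909)"
```

```text
[-0.2  -4.59 27.23]
twist 0.482
```

```bash
python3 -m jog '{"linear":[[0,-1,4],[0,-2,8],[0,-3,12],[0,-4,16],[0,-4.6,20],[0,-4.6,24],[0,-4.6,26],[0,-4.6,27.2],[0,-4.6,27.2],[0,-4.6,27.2],[0,-4.6,27.2]],"twist":[0.1,0.2,0.3,0.4,0.48,0.48,0.48,0.48,0.48,0.48,0.48],"claw":[-1,-1,-1,-1,-1,-1,-1,-1,-1,-1,-1]}'
python3 - <<'E'
from h import *
snap('side','s12');snap('wrist','w12');snap('top','top12')
m=manip.sense();print(m['tcp_pos'])
a=cv2.imread('pics/s12.png')[60:200,230:370];t=cv2.imread('pics/top12.png')[140:260,320:440]
cv2.imwrite('pics/c25.png',np.hstack([cv2.resize(i,(395,395),interpolation=cv2.INTER_CUBIC) for i in(a,t)]))
E
```

```text
t: 11.62
tcp_pos: [0.5826, -0.0587, 0.2344]
tool_rot: [-0.576, -0.411, 0.577, -0.409]
force: [-0.2, -0.4, -0.1]
finger_gap: 0.213
[ 0.58309486 -0.05858068  0.23515231]
```

View pics/c25.png

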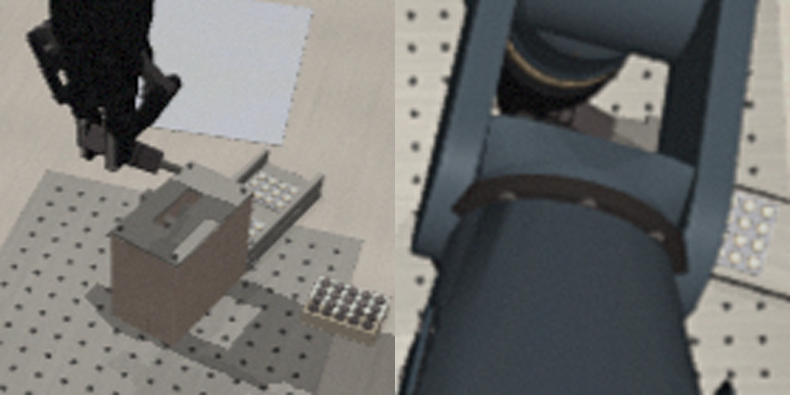

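View pics/w12.png

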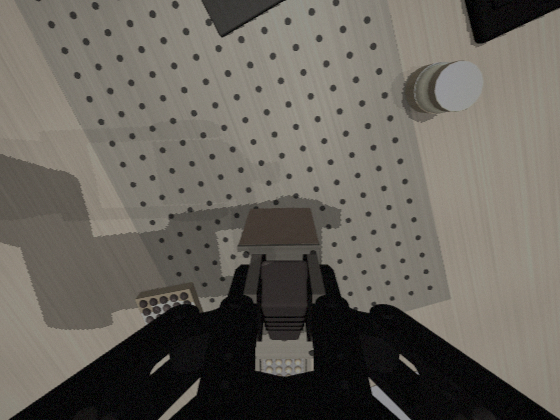

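```bash
cat >> h.py <<'E'
def tipplane(s,uv,tcp,M):
    "intersect ray with tool x-z plane; return tool-frame coords"
    c=-s['R'].T@s['t']; d=s['R'].T@np.linalg.inv(s['camera_matrix'])@np.array([uv[0],uv[1],1.])
    n=M[:,1]; X=c+d*(n@(tcp-c))/(n@d); return X, M.T@(X-tcp)
def fl(X,slot=(.5466,-.162,.11),yaw=1.233):
    d=np.array(X)-slot; return np.array([d[0]*np.sin(yaw)-d[1]*np.cos(yaw), d[0]*np.cos(yaw)+d[1]*np.sin(yaw), d[2]])
E
python3 - <<'E'
from h import *
s=load('s12');m=manip.sense();M=Ro.from_quat(m['tool_rot']).as_matrix();print(m['tcp_pos'],np.arctan2(M[1,2],M[0,2]))
im=cv2.imread('pics/s12.png');b=im[100:190,260:330]
cv2.imwrite('pics/c26.png',cv2.resize(b,None,fx=8,fy=6.6,interpolation=cv2.INTER_CUBIC))
print(tipplane(s,(293.8,119.2),m['tcp_pos'],M))
a=proj(s,(.5466,-.162,.11));print(a,((a-[260,100]+.4)*[8,6.6]))
E
```

```text
[ 0.58309486 -0.05858068  0.23515231] -1.9044065227431997
(array([ 0.54720326, -0.16196787,  0.15745595]), array([7.76647624e-02, 5.44904227e-17, 1.09462440e-01]))
[293.3809286  133.57480202] [270.24742877 224.23369333]
```

View pics/c26.png

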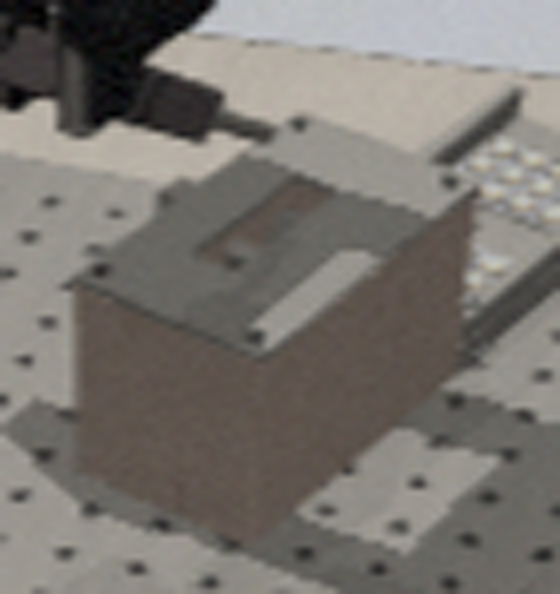

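```bash
python3 - <<'E'
from h import *
s=load('s12');print('slot side',ray(s,(260+264.5/8-.4,100+220.5/6.6-.4),.11))
def rect(s,z,f=8):
    # feeder y horizontally (-40..40), x vertically(-20..20)
    yaw=1.233;ys=np.arange(-42,42,1/f)/1000;xs=np.arange(22,-22,-1/f)/1000
    X,Y=np.meshgrid(xs,ys,indexing='ij')
    P=np.stack([.5466+X*np.sin(yaw)+Y*np.cos(yaw),-.162-X*np.cos(yaw)+Y*np.sin(yaw),np.full_like(X,z)],-1)
    c=P@s['R'].T+s['t'];p=c@s['camera_matrix'].T;p=p[...,:2]/p[...,2:]
    return cv2.cvtColor(cv2.remap(s['pixels'],p[...,0].astype(np.float32),p[...,1].astype(np.float32),cv2.INTER_CUBIC),cv2.COLOR_RGB2BGR)
A=rect(load('top0'),.11);B=rect(load('side0'),.11)
im=np.vstack([A,B]);print(im.shape)
cv2.imwrite('pics/c27.png',cv2.convertScaleAbs(im[:, :],alpha=1.3))
E
```

```text
slot side [ 0.54907232 -0.16355256  0.11      ]
(704, 672, 3)
```

View pics/c27.png

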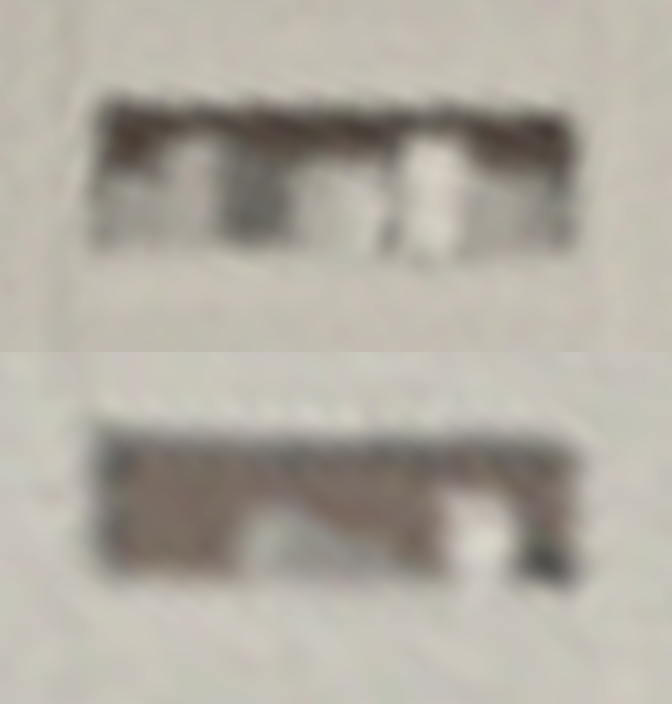

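```bash
cat >> h.py <<'E'
def fw(x,y,z,slot=(.5466,-.162,.11),yaw=1.233):
    "feeder mm -> world"
    x,y,z=x/1e3,y/1e3,z/1e3
    return np.array(slot)+[x*np.sin(yaw)+y*np.cos(yaw),-x*np.cos(yaw)+y*np.sin(yaw),z]
E
python3 - <<'E'
from h import *
m=manip.sense();print(m['tcp_pos'],(fl(m['tcp_pos'])*1e3).round(1))
rel([fw(1.5,99.5,5+77.7)],-1.9086)
E
```

```text
[ 0.58309486 -0.05858068  0.23515231] [  0.2 109.7 125.2]
[4.24 0.13 1.02]
twist 0.004
```

```bash
python3 -m jog '{"linear":[[1,0.1,1],[2,0.1,1],[3,0.1,1],[4.2,0.1,1],[4.2,0.1,1],[4.2,0.1,1],[4.2,0.1,1]],"twist":[0,0,0,0,0,0,0],"claw":[-1,-1,-1,-1,-1,-1,-1]}'
cat > look.py <<'E'
import sys
from h import *
n=sys.argv[1]
s=snap('side','s'+n);m=manip.sense()
print('tcp_f',(fl(m['tcp_pos'])*1e3).round(1),'F',m['force'].round(1))
b=cv2.imread(f'pics/s{n}.png')[90:170,250:340]
cv2.imwrite(f'pics/z{n}.png',cv2.resize(b,None,fx=8,fy=7,interpolation=cv2.INTER_CUBIC))
E
python3 look.py 13
```

```text
t: 12.35
tcp_pos: [0.5811, -0.0702, 0.1931]
tool_rot: [-0.577, -0.409, 0.577, -0.409]
force: [-0.3, -0.3, -1.9]
finger_gap: 0.215
tcp_f [ 2.4 98.1 83.5] F [-0.   0.3 -1.5]
```

View pics/z13.png

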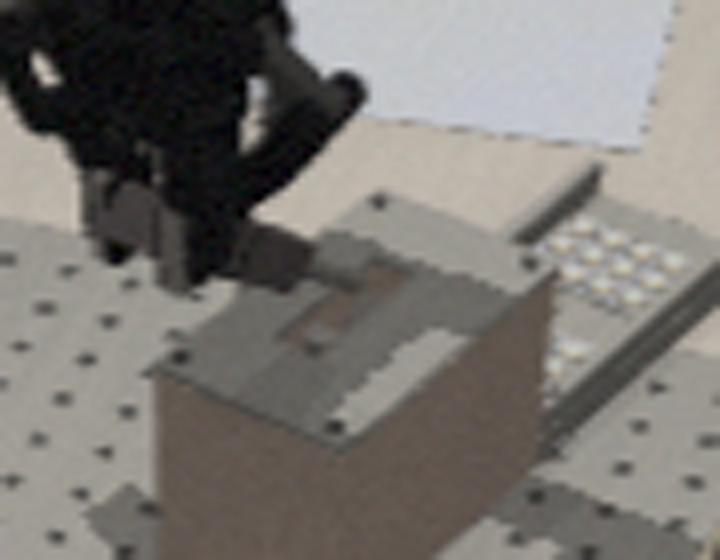

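```bash
python3 - <<'E'
from h import *
s=load('s13');m=manip.sense();M=Ro.from_quat(m['tool_rot']).as_matrix()
X,c=tipplane(s,(250+360/8-.4,90+286/7-.4),m['tcp_pos'],M);print((fl(X)*1e3).round(1),c.round(4))
for p in((372,262),(410,275),(320,350),(280,335)): print((fl(ray(s,(250+p[0]/8-.4,90+p[1]/7-.4),.11))*1e3).round(1))
t=snap('top','top13');cv2.imwrite('pics/c28.png',cv2.resize(cv2.imread('pics/top13.png')[150:230,350:430],(640,640)))
E
```

```text
[ 2.7 -8.9  3.3] [ 0.0802 -0.      0.107 ]
[ 10. -26.  -0.]
[ -4.6 -27.7  -0. ]
[-6.3 25.3 -0. ]
[ 9.1 26.7 -0. ]
```

View pics/c28.png

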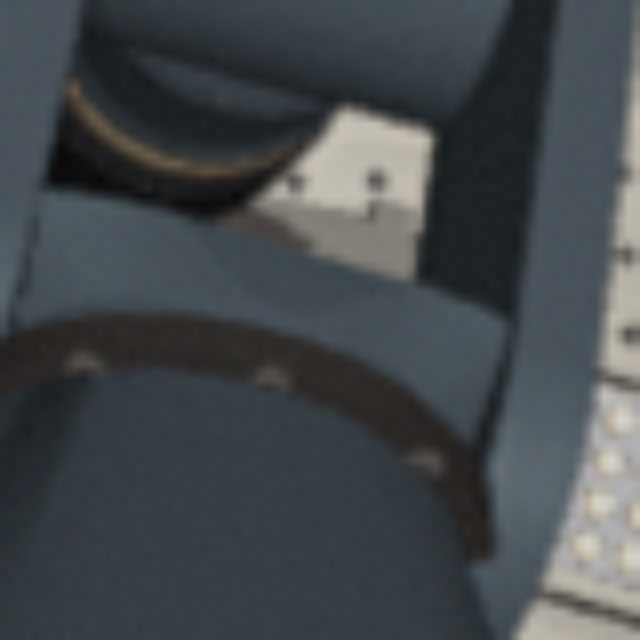

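```bash
python3 -m jog '{"linear":[[0.3,0,0],[0.6,0,0],[0.9,0,0],[1.2,0,0],[1.4,0,0],[1.6,0,0],[1.6,0,0],[1.6,0,0]],"twist":[0,0,0,0,0,0,0,0],"claw":[-1,-1,-1,-1,-1,-1,-1,-1]}'
python3 look.py 14
```

```text
t: 13.12
tcp_pos: [0.581, -0.0702, 0.1771]
tool_rot: [-0.576, -0.409, 0.577, -0.409]
force: [-0.3, -0.4, -1.0]
finger_gap: 0.215
tcp_f [ 2.1 98.  67.3] F [-0.3  0.1 -0.9]
```

View pics/z14.png

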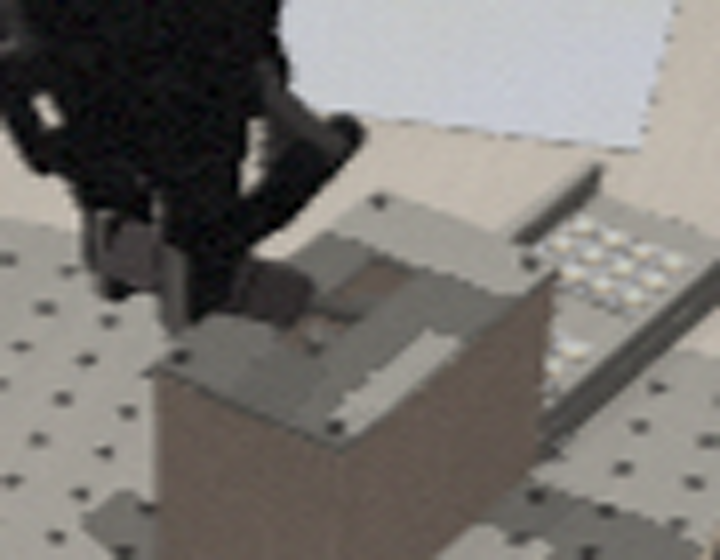

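```bash
python3 -m jog '{"linear":[[0,0,-0.2],[0,0,-0.4],[0,0,-0.6],[0,0,-0.8],[0,0,-1.0],[0,0,-1.2],[0,0,-1.4],[0,0,-1.6],[0,0,-1.7],[0,0,-1.7]],"twist":[0,0,0,0,0,0,0,0,0,0],"claw":[-1,-1,-1,-1,-1,-1,-1,-1,-1,-1]}'
python3 look.py 15
```

```text
t: 14.0
tcp_pos: [0.5868, -0.0538, 0.1774]
tool_rot: [0.577, 0.409, -0.576, 0.409]
force: [0.4, -0.6, -0.9]
finger_gap: 0.212
tcp_f [  2.1 115.3  67.4] F [-0.7  0.2 -0.6]
```

View pics/z15.png

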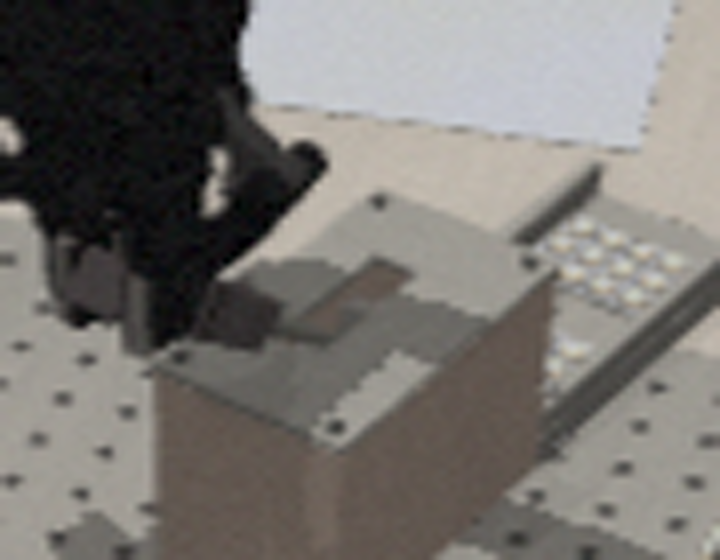

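```bash
python3 -m jog '{"linear":[[0,0,0],[-0.8,0,0],[-1.6,0,0],[-2.4,0,0],[-3.2,0,0],[-3.2,0,-1],[-3.2,0,-2],[-3.2,0,-3],[-3.2,0,-3],[-3.2,0,-3]],"twist":[0,0,0,0,0,0,0,0,0,0],"claw":[-1,-1,-1,-1,-1,-1,-1,-1,-1,-1]}'
cat >> h.py <<'E'
def rect(s,z,f=8):
    yaw=1.233;ys=np.arange(-42,42,1/f)/1000;xs=np.arange(22,-22,-1/f)/1000
    X,Y=np.meshgrid(xs,ys,indexing='ij')
    P=np.stack([.5466+X*np.sin(yaw)+Y*np.cos(yaw),-.162-X*np.cos(yaw)+Y*np.sin(yaw),np.full_like(X,z)],-1)
    c=P@s['R'].T+s['t'];p=c@s['camera_matrix'].T;p=p[...,:2]/p[...,2:]
    return cv2.cvtColor(cv2.remap(np.array(s['pixels']),p[...,0].astype(np.float32),p[...,1].astype(np.float32),cv2.INTER_CUBIC),cv2.COLOR_RGB2BGR)
E
python3 look.py 16; python3 - <<'E'
from h import *
t=snap('top','top16');cv2.imwrite('pics/c29.png',np.vstack([rect(load('top16'),.11),rect(load('s16'),.11)]))
E
```

```text
t: 14.88
tcp_pos: [0.5964, -0.0246, 0.2088]
tool_rot: [-0.576, -0.41, 0.576, -0.41]
force: [-0.1, -0.7, -1.9]
finger_gap: 0.212
tcp_f [  1.5 145.6  98.8] F [-0.4 -0.1 -1.4]
```

View pics/z16.png

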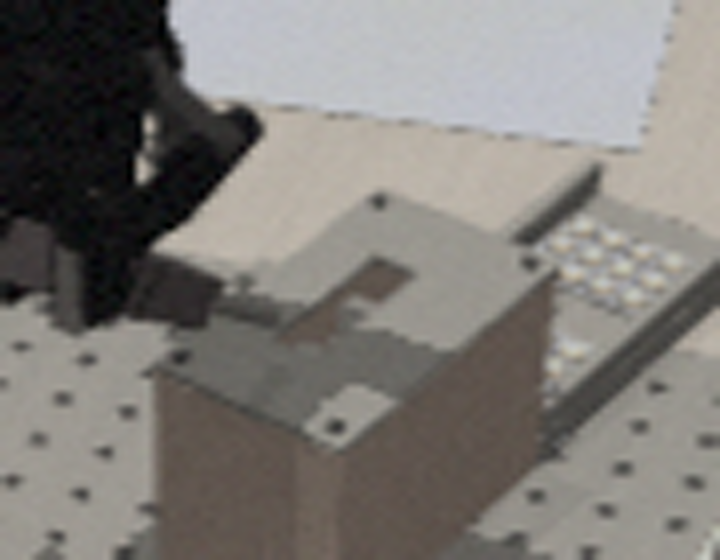

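View pics/c29.png

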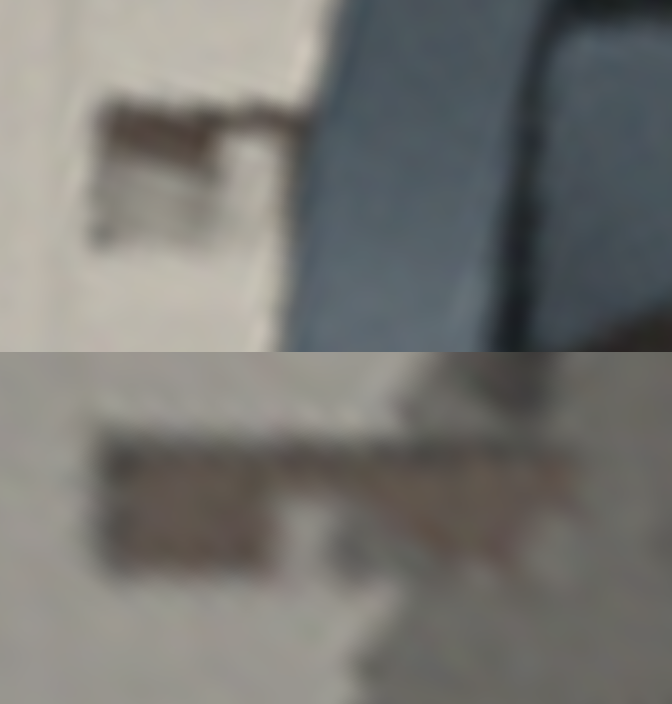

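```bash
python3 - <<'E'
from h import *
s=load('s16');m=manip.sense();M=Ro.from_quat(m['tool_rot']).as_matrix()
X,c=tipplane(s,(250+283/8-.4,90+316/7-.4),m['tcp_pos'],M);print((fl(X)*1e3).round(1),c.round(4))
E
```

```text
[ 1.8 35.3 19. ] [0.0798 0.     0.1099]
```

```bash
python3 -m jog '{"linear":[[0,0,1.4],[0,0,2.8],[0.5,0,3.35],[1.0,0,3.9],[1.5,0,4.45],[1.8,0,4.8],[2.1,0,5.13],[2.4,0,5.46],[2.4,0,5.46]],"twist":[0,0,0,0,0,0,0,0,0],"claw":[-1,-1,-1,-1,-1,-1,-1,-1,-1]}'
python3 look.py 17
```

```text
t: 15.73
tcp_pos: [0.578, -0.0777, 0.1845]
tool_rot: [-0.576, -0.41, 0.577, -0.409]
force: [0.3, 0.1, -0.8]
finger_gap: 0.21
tcp_f [ 1.9 90.3 74.9] F [-0.4  0.6 -1. ]
```

View pics/z17.png

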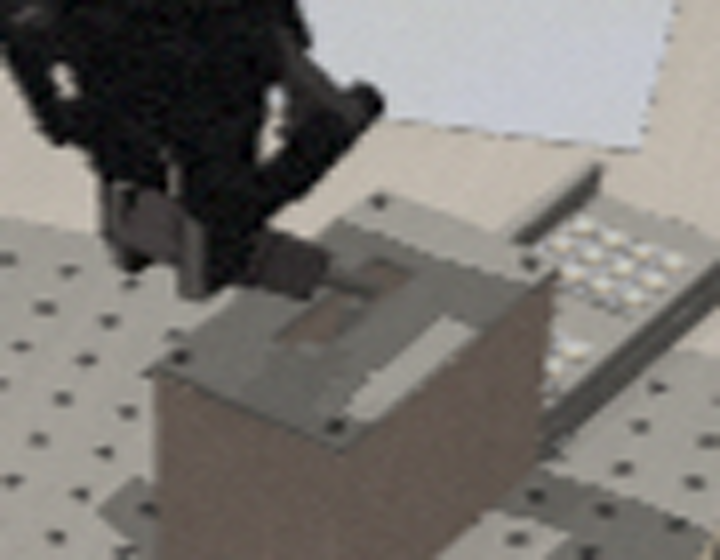

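```bash
python3 -m jog '{"linear":[[0.2,0,0.22],[0.4,0,0.44],[0.6,0,0.67],[0.8,0,0.88],[0.9,0,0.95],[0.9,0,0.95],[0.9,0,0.95]],"twist":[0,0,0,0,0,0,0],"claw":[-1,-1,-1,-1,-1,-1,-1]}'
python3 look.py 18
```

```text
t: 16.37
tcp_pos: [0.5754, -0.0864, 0.1763]
tool_rot: [0.577, 0.409, -0.577, 0.409]
force: [-0.1, -0.3, -1.3]
finger_gap: 0.212
tcp_f [ 2.1 81.  66.3] F [ 0.5  0.6 -0.7]
```

Clear, with no contact force. Pushing the second tooth 33 mm now.

```bash
python3 -m jog '{"linear":[[0,0,-0.2],[0,0,-0.4],[0,0,-0.6],[0,0,-0.8],[0,0,-1.0],[0,0,-1.2],[0,0,-1.4],[0,0,-1.6],[0,0,-1.8],[0,0,-2.0],[0,0,-2.2],[0,0,-2.4],[0,0,-2.6],[0,0,-2.8],[0,0,-3.0],[0,0,-3.2],[0,0,-3.3],[0,0,-3.3]],"twist":[0,0,0,0,0,0,0,0,0,0,0,0,0,0,0,0,0,0],"claw":[-1,-1,-1,-1,-1,-1,-1,-1,-1,-1,-1,-1,-1,-1,-1,-1,-1,-1]}'
python3 look.py 19
```

```text
t: 17.92
tcp_pos: [0.5863, -0.0547, 0.1759]
tool_rot: [0.577, 0.41, -0.576, 0.409]
force: [0.4, -1.1, 0.1]
finger_gap: 0.212
tcp_f [  1.9 114.3  65.9] F [-0.  -0.3 -0.3]
```

View pics/z19.png

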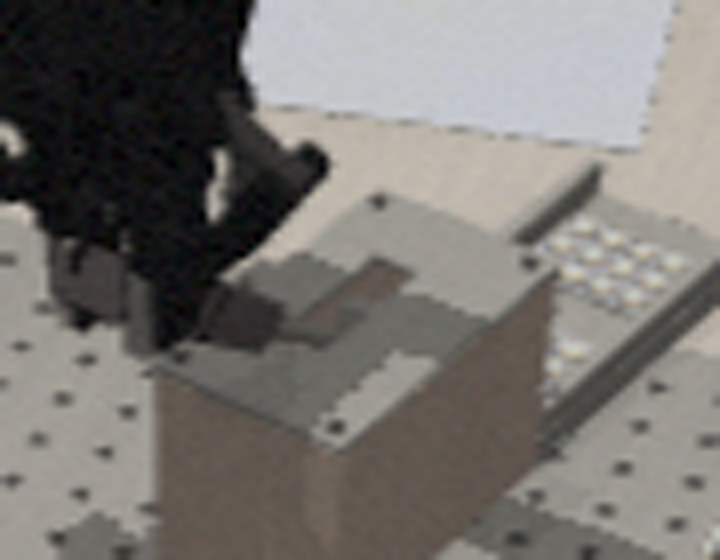

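Same exit as before: lift, pull back, look.

```bash
python3 -m jog '{"linear":[[0,0,0],[-0.8,0,0],[-1.6,0,0],[-2.4,0,0],[-3.2,0,0],[-3.2,0,-1],[-3.2,0,-2],[-3.2,0,-3],[-3.2,0,-3],[-3.2,0,-3]],"twist":[0,0,0,0,0,0,0,0,0,0],"claw":[-1,-1,-1,-1,-1,-1,-1,-1,-1,-1]}'
python3 look.py 20; python3 - <<'E'
from h import *
t=snap('top','top20');cv2.imwrite('pics/c30.png',np.vstack([rect(load('top20'),.11),rect(load('s20'),.11)]))
E
```

```text
t: 18.8
tcp_pos: [0.596, -0.0256, 0.2078]
tool_rot: [-0.576, -0.41, 0.576, -0.41]
force: [-1.4, -0.8, -1.5]
finger_gap: 0.216
tcp_f [  1.5 144.5  97.8] F [-0.2 -1.  -0.6]
```

View pics/z20.png

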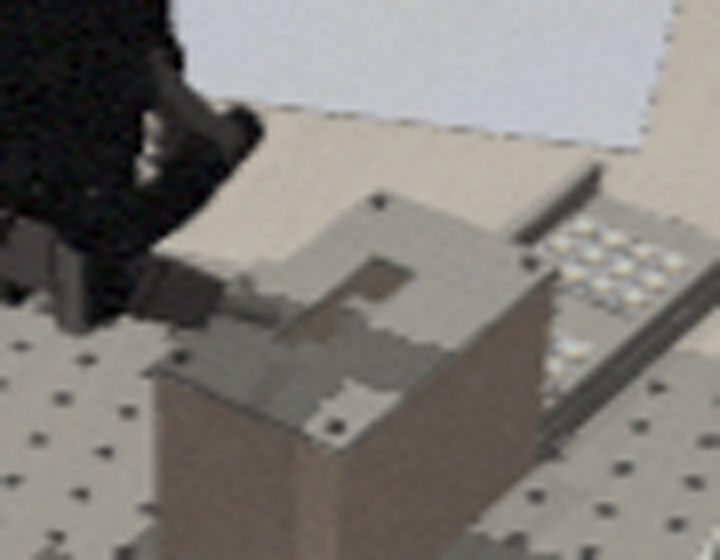

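View pics/c30.png

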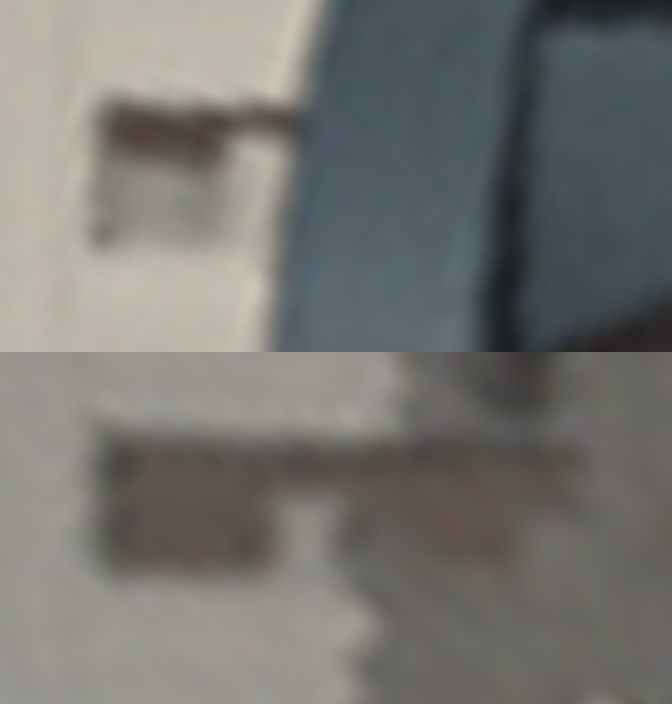

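```bash
python3 -m jog '{"linear":[[0,0,1.4],[0,0,2.8],[0.5,0,3.35],[1.0,0,3.9],[1.5,0,4.45],[1.8,0,4.8],[2.1,0,5.13],[2.4,0,5.46],[2.6,0,5.68],[2.8,0,5.9],[3.0,0,6.13],[3.15,0,6.3],[3.15,0,6.3],[3.15,0,6.3]],"twist":[0,0,0,0,0,0,0,0,0,0,0,0,0,0],"claw":[-1,-1,-1,-1,-1,-1,-1,-1,-1,-1,-1,-1,-1,-1]}'
python3 look.py 21
```

```text
t: 20.07
tcp_pos: [0.5754, -0.0863, 0.1768]
tool_rot: [0.577, 0.409, -0.577, 0.409]
force: [-0.3, 0.8, -1.0]
finger_gap: 0.214
tcp_f [ 2.2 81.1 66.9] F [-0.8 -0.1 -1. ]
```

View pics/z21.png

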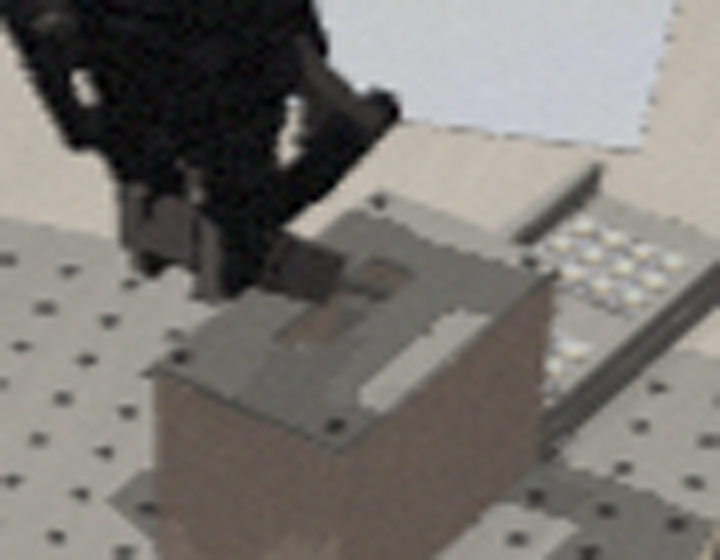

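```bash
python3 -m jog '{"linear":[[0,0,-0.2],[0,0,-0.4],[0,0,-0.6],[0,0,-0.8],[0,0,-1.0],[0,0,-1.2],[0,0,-1.4],[0,0,-1.6],[0,0,-1.8],[0,0,-2.0],[0,0,-2.2],[0,0,-2.4],[0,0,-2.6],[0,0,-2.7],[0,0,-2.75],[0,0,-2.75],[0,0,-2.75],[0,0,-2.75],[0,0,-2.75]],"twist":[0,0,0,0,0,0,0,0,0,0,0,0,0,0,0,0,0,0,0],"claw":[-1,-1,-1,-1,-1,-1,-1,-1,-1,-1,-1,-1,-1,-1,-1,-1,-1,-1,-1]}'
python3 look.py 22; python3 - <<'E'
from h import *
t=snap('top','top22');cv2.imwrite('pics/c31.png',np.vstack([rect(load('top22'),.11),rect(load('s22'),.11)]))
E
```

```text
t: 21.7
tcp_pos: [0.5845, -0.0604, 0.1766]
tool_rot: [0.577, 0.409, -0.577, 0.409]
force: [0.1, -0.2, 1.9]
finger_gap: 0.215
tcp_f [  2.1 108.4  66.6] F [ 0.  -1.7  1.6]
```

View pics/c31.png

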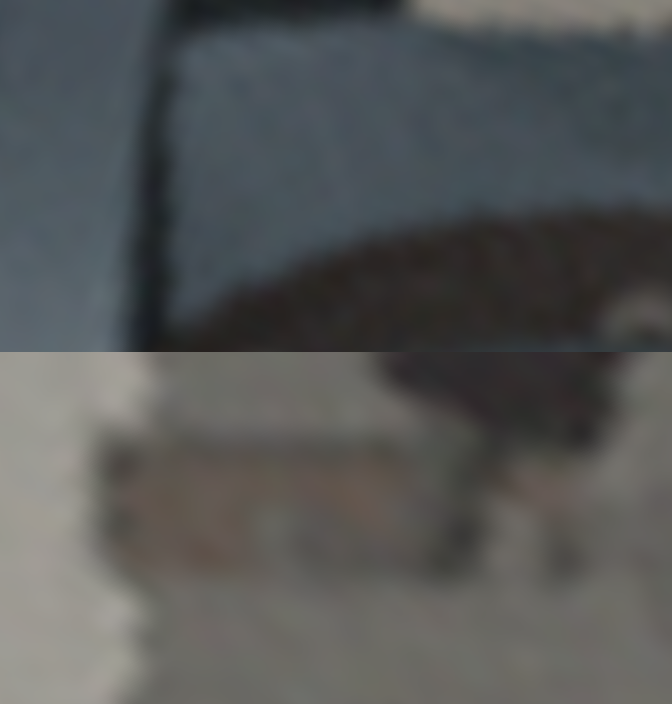

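```bash
python3 -m jog '{"linear":[[0,0,0],[-0.4,0,0.1],[-1.2,0,0.1],[-2,0,0],[-2.8,0,0],[-3.6,0,0],[-3.6,0,-1],[-3.6,0,-2.5],[-3.6,0,-4],[-3.6,0,-4],[-3.6,0,-4]],"twist":[0,0,0,0,0,0,0,0,0,0,0],"claw":[-1,-1,-1,-1,-1,-1,-1,-1,-1,-1,-1]}'
python3 look.py 23; python3 - <<'E'
from h import *
t=snap('top','top23');cv2.imwrite('pics/c32.png',np.vstack([rect(load('top23'),.11),rect(load('s23'),.11)]))
E
```

```text
t: 22.72
tcp_pos: [0.5977, -0.0216, 0.2128]
tool_rot: [-0.576, -0.41, 0.576, -0.41]
force: [0.1, 0.3, -1.1]
finger_gap: 0.21
tcp_f [  1.7 148.7 102.7] F [-0.  -0.  -0.3]
```

View pics/c32.png

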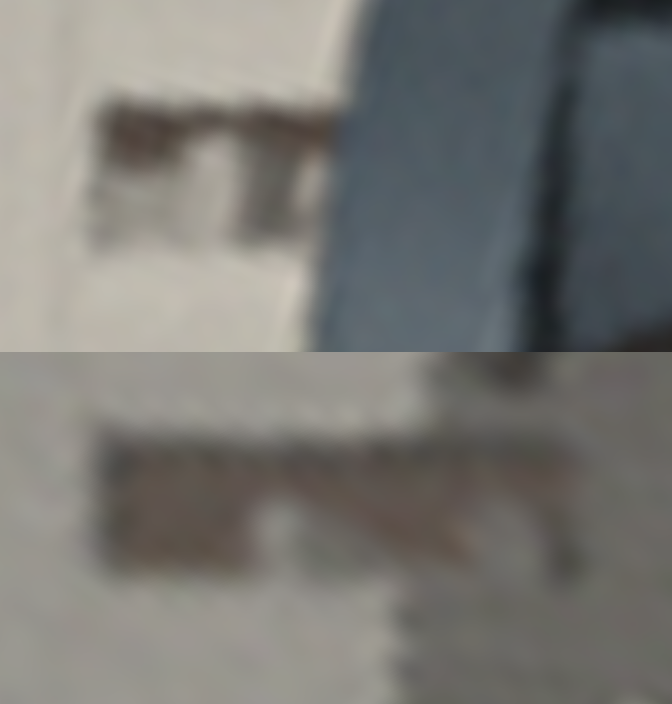

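```bash
python3 -c "
from h import *
rel([(.5897,.2175,.25),(.5897,.2175,.099)],-1.43)"
```

```text
[ -3.74  -8.64 -22.42]
[ 11.36  -8.63 -22.42]
twist -0.476
```

```bash
python3 -m jog '{"linear":[[-3.7,0,0],[-3.7,-1.4,-3.7],[-3.7,-2.8,-7.4],[-3.7,-4.3,-11],[-3.7,-5.7,-14.8],[-3.7,-7.1,-18.5],[-3.7,-8.6,-22.4],[-3.7,-8.6,-22.4],[-3.7,-8.6,-22.4],[-3.7,-8.6,-22.4],[-3.7,-8.6,-22.4]],"twist":[0,-0.1,-0.2,-0.3,-0.4,-0.48,-0.48,-0.48,-0.48,-0.48,-0.48],"claw":[-1,-1,-1,-1,-1,-1,-1,-1,-1,-1,-1]}'
python3 - <<'E'
from h import *
snap('side','s24');snap('wrist','w24');snap('top','top24');rel([(.5897,.2175,.15),(.5897,.2175,.099)],-1.43)
a=cv2.imread('pics/s24.png')[150:270,160:280];b=cv2.imread('pics/w24.png')[200:400,180:380]
cv2.imwrite('pics/c33.png',np.hstack([cv2.resize(i,(390,390),interpolation=cv2.INTER_CUBIC) for i in(a,b)]))
E
```

```text
t: 23.73
tcp_pos: [0.5904, 0.2156, 0.2496]
tool_rot: [0.463, 0.534, -0.464, 0.534]
force: [-0.0, 0.2, -0.7]
finger_gap: 0.208
[ 9.98 -0.07 -0.21]
[15.08 -0.06 -0.21]
twist 0.001
```

View pics/c33.png

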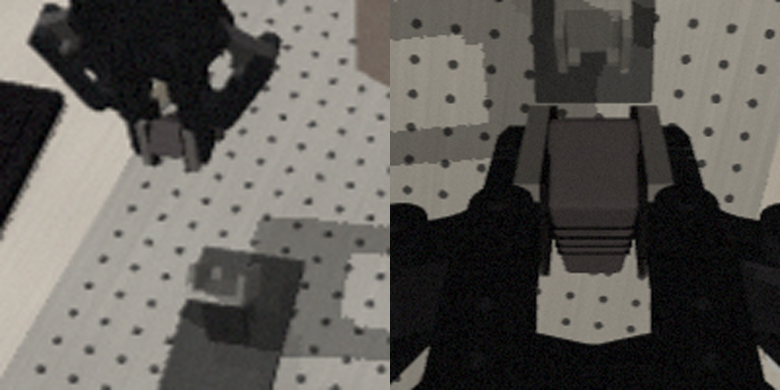

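```bash
python3 -m jog '{"linear":[[3,-0.05,-0.2],[6,-0.05,-0.2],[9,-0.05,-0.2],[11,-0.05,-0.2],[12.5,-0.05,-0.2],[13.5,-0.05,-0.2],[14.3,-0.05,-0.2],[14.8,-0.05,-0.2],[14.8,-0.05,-0.2],[14.8,-0.05,-0.2]],"twist":[0,0,0,0,0,0,0,0,0,0],"claw":[-1,-1,-1,-1,-1,-1,-1,-1,-1,-1]}'
python3 - <<'E'
from h import *
snap('side','s25');snap('wrist','w25');m=manip.sense();print(m['tcp_pos'],m['force']);rel([(.5897,.2175,.099)],-1.43)
a=cv2.imread('pics/s25.png')[190:290,180:280];b=cv2.imread('pics/w25.png')[200:400,180:380]
cv2.imwrite('pics/c34.png',np.hstack([cv2.resize(i,(390,390),interpolation=cv2.INTER_CUBIC) for i in(a,b)]))
E
```

```text
t: 24.72
tcp_pos: [0.5901, 0.2191, 0.1024]
tool_rot: [0.463, 0.534, -0.462, 0.535]
force: [0.7, -0.5, -0.2]
finger_gap: 0.21
[0.59036604 0.21927717 0.10291898] [-1.85397496e-03  4.29982686e-02 -2.48543059e+00]
[ 0.39 -0.09  0.17]
twist 0.003
```

View pics/c34.png

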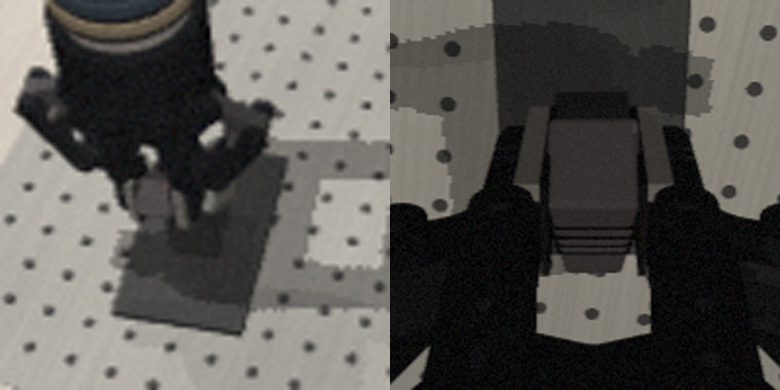

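```bash
python3 -m jog '{"linear":[[0.2,-0.1,0.15],[0.35,-0.1,0.15],[0.35,-0.1,0.15],[0.35,-0.1,0.15],[0.35,-0.1,0.15],[0.35,-0.1,0.15],[0.35,-0.1,0.15],[0.35,-0.1,0.15],[0.35,-0.1,0.15],[0.35,-0.1,0.15]],"twist":[0,0,0,0,0,0,0,0,0,0],"claw":[-1,-1,-1,-0.3,0,0.3,0.6,0.6,0.6,0.6]}'
python3 -m jog '{"linear":[[-3,0,0],[-7,0,0],[-11,0,0],[-13,0,0],[-13,0,-4],[-13,0,-5],[-13,0,-5],[-13,0,-5]],"twist":[0,0,0,0,0,0,0,0],"claw":[1,1,1,1,1,1,1,1]}'
python3 - <<'E'
from h import *
snap('side','s26');snap('wrist','w26');snap('top','top26');print(manip.sense()['force'])
f=cr((.592,.1885,.09),-1.43);T=load('top26')
big=cv2.resize(cv2.cvtColor(T['pixels'],cv2.COLOR_RGB2BGR)[150:210,215:295],None,fx=5,fy=5,interpolation=cv2.INTER_CUBIC)
p=proj(T,f(.105,0,0));cv2.circle(big,tuple(int(v) for v in((p-[215,150]+.4)*5)),2,(0,0,255),-1)
W=cv2.imread('pics/w26.png')[170:330,210:370]
cv2.imwrite('pics/c35.png',np.hstack([cv2.resize(big,(400,300)),cv2.resize(W,(300,300))]))
E
```

```text
t: 25.65
tcp_pos: [0.5888, 0.2175, 0.0983]
tool_rot: [0.463, 0.535, -0.463, 0.535]
force: [-0.5, 1.0, 0.0]
finger_gap: 0.8
t: 26.32
tcp_pos: [0.5808, 0.2672, 0.2276]
tool_rot: [0.462, 0.535, -0.463, 0.535]
force: [-0.6, -0.5, 0.2]
finger_gap: 0.999
[ 0.90494522  0.10283032 -0.81932442]
```

View pics/c35.png

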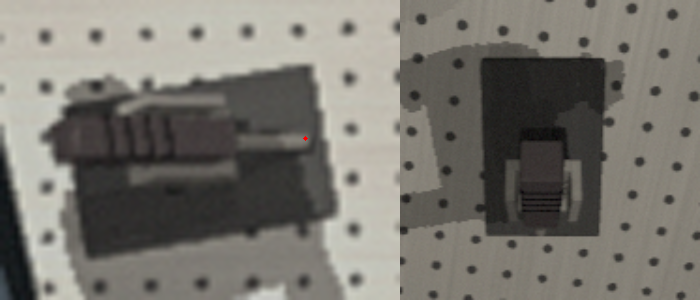

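```bash
python3 -c "
from h import *
rel([fw(152,0,90)],2.8036)"
```

```text
[ 2.77  3.93 48.89]
twist 2.052
```

```bash
python3 -m jog '{"linear":[[0,0,4],[0,0.5,8],[0,1,12],[0,1.5,16],[0,2,20],[0,2.5,24],[0,3,28],[0,3.5,32],[0,3.9,36],[0,3.9,40],[0,3.9,44],[0,3.9,48.9],[2.5,3.9,48.9],[2.5,3.9,48.9],[2.5,3.9,48.9],[2.5,3.9,48.9],[2.5,3.9,48.9],[2.5,3.9,48.9],[2.5,3.9,48.9],[2.5,3.9,48.9]],"twist":[0.12,0.24,0.36,0.48,0.6,0.72,0.84,0.96,1.08,1.2,1.32,1.44,1.56,1.68,1.8,1.92,2.05,2.05,2.05,2.05],"claw":[1,1,1,1,1,1,1,1,1,1,1,1,1,1,1,1,1,1,1,1]}'
python3 - <<'E'
from h import *
snap('wrist','w27');snap('top','top27');snap('side','s27')
E
```

```text
t: 28.13
tcp_pos: [0.69, -0.2119, 0.2029]
tool_rot: [-0.697, 0.117, 0.698, 0.117]
force: [-0.3, 0.2, 0.4]
finger_gap: 1.002
```

View pics/w27.png

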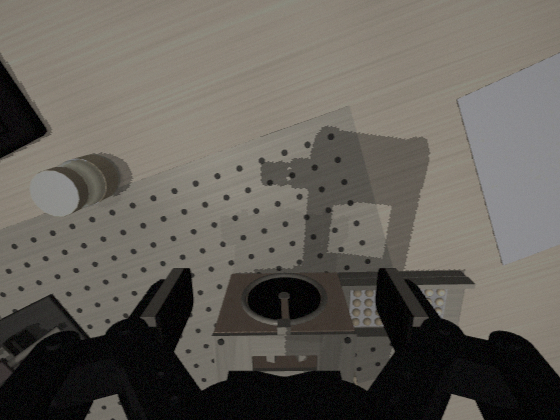

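View pics/s27.png

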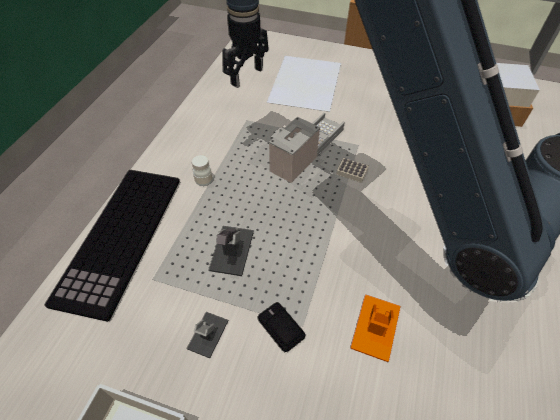

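```bash
python3 - <<'E'
from h import *
a=cv2.imread('pics/w27.png')[265:375,210:360];b=cv2.imread('pics/top27.png')[150:210,215:295]
cv2.imwrite('pics/c36.png',np.hstack([cv2.resize(a,(450,330),interpolation=cv2.INTER_CUBIC),cv2.resize(b,(340,330),interpolation=cv2.INTER_CUBIC)]))
E
```

```text
(no output)
```

View pics/c36.png

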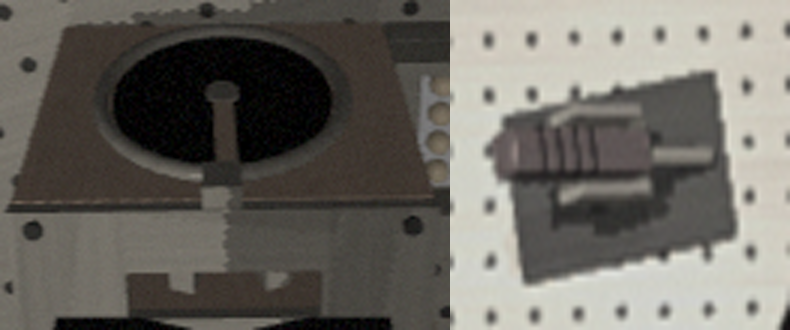

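```bash
python3 -c "
from h import *
m=manip.sense();print(m['t'],m['force'],abs(m['qd']).max());print(manip.sign_off())"
```

```text
28.2833 [-0.18854449 -0.75832329  0.21956258] 0.006617244917584262
the job is handed in; nothing more can be done
None
```

The job is handed in, with about 28 s of the 72 s used. In the last pictures the pointer stood at the tab and the bar lay in the rest; hand-in gave no verdict.

**What I did**
- I laid the bar in the larger grey rest, tip downhill. I let go, backed off and took it again by the upper end of its handle.
- The tool cannot tilt, so I kept the bar at the angle it had in the rest, about 42–45°, instead of straight down. The shaft went into the slot at that slant.
- Three tooth pushes turned the wheel from about -1.36 rad to near 0. I then put the bar back in the rest and backed off.

**Last checks**
- **Dial:** the wrist view of the dial shows the pointer under the index tab, at about -0.06 rad. The tooth positions seen through the slot gave about -0.04 rad. Both are within ±0.15.
- **Bar:** the top view shows the bar between the trough walls, tip downhill, as it lay the first time. Its tip was within a few mm of the predicted spot.
- **Jar, packs and mouse:** they looked unmoved in the last side view; I did not measure them.
- **Robot:** the gripper was open and clear of everything, with no contact force.

**What disagreed:** the wrist and top cameras differed by about 3–4 mm in places. I allowed for this using the held bar as a reference and by checking the pictures as I went.

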